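# Feed the ring stretcher block under the bench clamp and ratchet the clamp tight

## Robot

A 6-joint arm with a two-finger parallel gripper is mounted at the origin on the work surface. World frame = base frame: x ahead of the robot, y to its left, z up, the work surface at z = 0. Lengths are in mm, angles in rad, forces in N, time in s.
With the tool pointing down it reaches from about 400 to 925 mm from the base axis. Payload 12.5 kg.
Tool frame: the origin (TCP) lies midway between the tips of the shut fingers; the grasp point (between the pads) lies 19 mm behind it; z points along the fingers, y is the line along which they close (so a half turn about z gives the same grasp; the last joint's range is limited). The gripper opens to 95 mm and grips with 3 to 60 N. Pads are 20 mm wide; open, the fingers measure 119 mm over their backs; the gripper's body (75 mm by 180 mm) begins 59 mm behind the grasp point.
Start: joints at [1.02, 0.491, 1.559, -0, 1.092, -0.106], TCP at [268.912, 564.214, 178.061] pointing down, gripper open.
Joint ranges: [-3.1, 3.1], [-0.84, 2.19], [0.05, 2.79], [-1.13, 4.28], [0.06, 2.93], [-2.69, 2.69]. Speed limits (rad/s): [2.22, 2.22, 2.79, 3.14, 3.14, 3.14].

## Interface

Orientations are given as [roll, pitch, yaw] about the fixed x, y, z axes, in that order (R = Rz(yaw) Ry(pitch) Rx(roll)).
In Python, from cell import state, read_camera, job_done gives the robot as it stands.
- The arm moves only by the tool carry_out, never from a script. Its argument "moves" is a list of rows, each an object with "slide": the shift along the tool's x, y, z as a fraction of full scale, a list of three; "spin": the turn about the tool's z as a fraction of full scale. A call has 1 to 12 rows; each row shifts and turns the commanded pose from where the row before left it, along the tool's axes as they then stand; what a row does not reach is not made up. Full scale, the value 1, is 0.4 m for a shift and 30 degrees for a turn. A row lasts 1/12 s, in which the tool goes at most 41.7 mm and 7.16 degrees, less where a joint would pass 70% of its speed; a pose out of reach is approached as far as the arm can. A call with a number of a shift or a turn outside -1 to 1 is refused whole. A call with a gripper value outside its range is refused whole. "hand" is the closure, from 0 (fully open) to 1 (shut), set as the call begins (left out, the last holds). The fingers move at their own pace and stop on an object; the grip force is fixed at half the most. Time passes only in rows, so rows that do not move let the fingers close. It gives the time, the measured TCP pose, the force, the opening and the grip force at its end, in the units of the state.
- state(): the state, without advancing time (a new reading comes with each control period).
- read_camera(name): name is "scene" or "top"; returns a dict with "color" (480x640x3 uint8, red, green, blue), "K" (3x3 intrinsics, pixels), "k1" (the pictures are not rectified: a ray, as slopes to the right and down, at radius r is drawn at 1 + k1 r^2 times it, then the intrinsics apply), "R" (3x3) and "t" (3): a world point X has camera coordinates R X + t. Camera axes: x right, y down, z forward; pixel columns grow to the right and rows downward; lengths in mm; the calibration is good to about 2 mm. A picture is of the moment at which its call begins. There is no depth.
- job_done(): hands the job in; it is judged then, once.
The state is a dict: "t": time; "joints": joint angles; "qvel": joint speeds; "tau": joint torques, N m; "eef_pos": TCP position; "tcp_rot": TCP orientation; "ft_force": force on the tool from outside, world axes, zero at the start; "moment": the same for the moment, N m; "opening": opening from 0.0 (shut) to 1.0 (fully open); "grip_force": force on a finger pad.
Only numpy, scipy, OpenCV 4.12 (cv2) and the standard library are available. Lean on these libraries where they do the work, as an engineer would, in place of code of your own. Each camera call takes 0.05 s, during which the arm holds its last target. There are 200 camera calls.

## Task

Take the push stick and feed the steel block along the grey fence with it, keeping the block pressed against the fence, until it is home against the end stop under the clamp; then lay the stick flat on the bench. Fit the ratchet wrench over the clamp's toothed nut and swing its handle back and forth, without lifting it off, turning the nut clockwise until it comes up against its stop and the nylon tip bears on the block, and leave the wrench sitting on the nut. Keep the gripper itself off the block and the clamp, and do not disturb the mallet, the bottle or the brass sizing stick.

Things in the scene. Friction and masses are not known exactly. Their poses are not given: they have to be found in the camera images.
- block_home (a point): on the fixed clamping fixture: where the block's centre is when home, on the clamp's vertical axis, 20 mm above the bench. y axis: feed direction, along the fence to the end stop; x axis: square to it, towards the fence; z up. In mm from here: fence, a grey bar, face at x=+25, from y=-100 to +30; end stop, face at y=+30, from x=-25 to +40; both 28 high above the bench.
- fixture: the clamping fixture; origin 20 mm below block_home (bench level), same axes. In mm: a dark column, x 75 to 125, y -35 to +35, 150 high, carries an arm 60 wide (underside at z=61) to a round grey table of radius 46 on the clamp axis, z 62 to 85, with the toothed nut on top and the nylon tip below. Foot plate x 40 to 125, y -105 to +85, 18 high.
- nut_axis (a point): on the clamp axis at the top face of the round grey table, 85 mm above the bench; axes as block_home. Here sits the toothed steel nut (34 mm radius, saw teeth with tips 9.5 mm above the table) with a dark central boss of 13.8 mm radius, tapered at its top, 31 mm tall, with a red bar mark.
- nut (a joint): angle of the toothed nut, rad, grows clockwise seen from above; starts between 0 and 0.5, hard stop at 2.4. Turns stiffly (0.25 N m) and stays where it is left. Each rad lowers the nylon tip 4.5 mm; it meets the block at about 1.55 rad. Tight is above 2.1.
- nylon_tip: the clamp's white nylon tip, 13 mm radius, sprung (3 N/mm), moves down the clamp axis as the nut turns; its face is 47 mm above this body's origin, which is at bench level with the nut at 0
- wrench_grip (a point): centre of the blue handle of the loose ratchet wrench at a good grip point, 21 mm above the wrench's underside; lies level; x axis along the handle away from the head, z up. Handle 20 mm wide (y), 22 mm tall, from x=-29 to +101 mm of here; a narrower steel neck joins it to the head, centred at x=-85 mm. 0.3 kg, balance point about 52 mm towards the head.
- wrench_head (a point): centre of the wrench's round steel head at its underside; axes as wrench_grip. A ring of 40 mm outer radius, 22 mm tall, bore radius 17 mm, hollow below: its 11.5 mm deep skirt (inner radius 37 mm) goes round the nut's teeth and rests on the grey table when seated; this point then lies at nut_axis. Fits at any handle angle.
- wrench: the ratchet wrench, origin 21 mm below wrench_grip, same axes. A sprung pawl in the head drives the nut when the handle swings clockwise seen from above and slips over the teeth (clicks of 0.39 rad) when it swings back; up to one click is lost at the start of each drive stroke. The handle's end sweeps 186 mm from the nut's axis.
- block_mid (a point): centre of the loose steel ring stretcher block: 50 mm (x) by 60 mm (y) by 40 mm tall, 0.35 to 0.7 kg; axes about those of block_home. It starts 85 to 115 mm short of home, 5 to 13 mm off the fence and slightly turned.
- block: the same block, origin at the centre of its underside
- stick_mid (a point): centre of the wooden push stick lying on the bench: 220 mm long (x), 20 mm wide (y), 36 mm tall, orange tips at both ends; either end may push. Centre 18 mm above the bench when lying.
- stick: the same push stick, origin at the centre of its underside; 0.1 kg
- mallet: rawhide mallet, a bystander lying on the bench: maple handle of 22 mm diameter along x from -121 mm to the head at x=+85 mm (52 mm diameter, 84 mm long along y). Origin at bench level.
- sizing_stick: brass ring sizing stick standing upright, a bystander: wooden foot of 28 mm radius, 16 high, brass taper of 13 to 8 mm radius, 165 mm tall in all. Origin at the centre of its underside.
- oil_bottle: amber oil bottle standing upright, a bystander: 24 mm radius, 150 mm tall. Origin at the centre of its underside.
Things that resemble listed ones, but are neither listed nor needed, are in the scene too. What is meant by the stick is not pink or red, and is the larger of those in its own colour.

How it is judged (in metres and radians):
On the way, in this order (a step that is already met when the one before it is completed fails the run):
1. part-way along, the block is pushed by the stick and lies against the fence (within 3 mm) (contact force between stick and block above 0.3 N and y of block_mid in the frame of block_home between -0.05 and -0.006 m and x of block_mid in the frame of block_home between -0.003 and 0.003 m), for 0.05 s.
2. the block is home: within 4 mm of the end stop and 3 mm of the fence (y of block_mid in the frame of block_home between -0.004 and 0.004 m and x of block_mid in the frame of block_home between -0.003 and 0.003 m and angle between the y axis of block_mid and the y axis of block_home, either way round below 0.06 rad), for 0.2 s.
3. the wrench sits on the nut (horizontal distance between wrench_head and nut_axis below 0.007 m and z of wrench_head in the frame of nut_axis below 0.007 m and angle between wrench_head's own z axis and vertical below 0.12 rad), for 0.1 s.
4. the nut is tight (above 2.1 rad) (value of joint nut above 2.1 rad), for 0.2 s.
At the end, for the whole second after the job is handed in: block within 4 mm of home along the fence, 3 mm across; nut above 2.1 rad, nylon tip bearing on the block (over 3 N); wrench at rest and level on the nut, head within 7 mm of the axis and of seated height; push stick lying flat and at rest on the bench (all of step 2 and all of step 3 and height (world z) of stick_mid below 0.024 m and linear speed of each of stick, wrench below 0.02 m/s and value of joint nut above 2.1 rad and contact force between nylon_tip and block above 3 N); the robot touches nothing.
It fails at once if the gripper touches the block (contact force between the fingers and block above 1 N).
It fails at once if the gripper pushes on the clamp or its nut (over 3 N) (contact force between the fingers and fixture above 3 N).
It fails at once if the wrench is lifted off while the nut is part-way (between 0.7 and 2.1 rad) (value of joint nut between 0.7 and 2.1 rad and z of wrench_head in the frame of nut_axis above 0.025 m).
It fails at once if the mallet, sizing stick or bottle is moved by more than 15 mm (distance of any of mallet, sizing_stick, oil_bottle from where it was at the start of the episode above 0.015 m).
It also fails if it takes over 72 s, if anything falls off the work surface, if the arm or the gripper's body presses on something with over 40 N, if the wrist force passes 120 N, or if a joint passes its speed limit or range.

## Working session

There is one attempt and no reset: what is moved stays moved. The work goes in short steps, Python scripts to look and compute and a tool call to move; the robot and the scene stay as the last step left them, time stands still between calls to the robot, and variables do not carry over. Pictures are saved under pics/ and viewed, at most 10 in all, crops included, and the job is handed in when it is done.

Besides the shell and the picture viewer there is one more tool, called after "Request:" by a JSON object that holds its "name" and its "arguments". carry_out: Moves the arm, as the interface text tells. Shift numbers are shares of 0.4 m and turn numbers shares of 30 degrees, none past 1 either way. Its arguments: {"type":"object","properties":{"moves":{"type":"array"},"hand":{"type":"number"}},"required":["moves"]}

```bash
ls; mkdir -p pics
python3 - <<'E'
from cell import state, read_camera
import cv2,numpy as np,pickle
s=state();print(s)
for n in("scene","top"):
    c=read_camera(n);pickle.dump(c,open(f"pics/{n}0.pkl","wb"))
    cv2.imwrite(f"pics/{n}0.png",c["color"][:,:,::-1])
    print(n,c["K"],c["k1"],np.round(c["R"],3),c["t"])
E
```

```text
pics
{'t': 0.0, 'joints': array([ 1.02035742e+00,  4.91554824e-01,  1.55943969e+00,  3.67194629e-05,
        1.09168019e+00, -1.05570349e-01]), 'qvel': array([ 1.75768488e-03,  2.79487593e-04,  1.64125882e-03,  2.54717673e-03,
       -7.04015839e-04,  1.08113581e-05]), 'tau': array([-1.09348235e-03, -6.12649941e+01, -2.58178103e+01,  6.92166318e-02,
        4.83726931e-02, -1.63864297e-04]), 'eef_pos': array([268.7724594 , 563.95579557, 177.46806765]), 'tcp_rot': array([-3.14052006e+00, -1.46405817e-04,  2.69670707e+00]), 'ft_force': array([-0.25525947, -0.15785625, -0.19210201]), 'moment': array([-0.06194895,  0.00416122, -0.00901465]), 'grip_force': 0.0, 'opening': 1.0018396688479914}
scene [[508.87753037   0.         316.91272382]
 [  0.         508.87753037 244.79105379]
 [  0.           0.           1.        ]] 0.006873150868767393 [[-0.618  0.786  0.019]
 [ 0.472  0.39  -0.791]
 [-0.629 -0.48  -0.612]] [ 259.88970022 -163.19675161 1704.23754276]
top [[624.74651261   0.         328.78492962]
 [  0.         624.74651261 231.43400564]
 [  0.           0.           1.        ]] -0.0026989665744898026 [[ 0.015 -1.    -0.001]
 [-0.998 -0.015 -0.059]
 [ 0.059  0.002 -0.998]] [  47.1850942   451.47985171 1506.09731707]
```

View pics/top0.png

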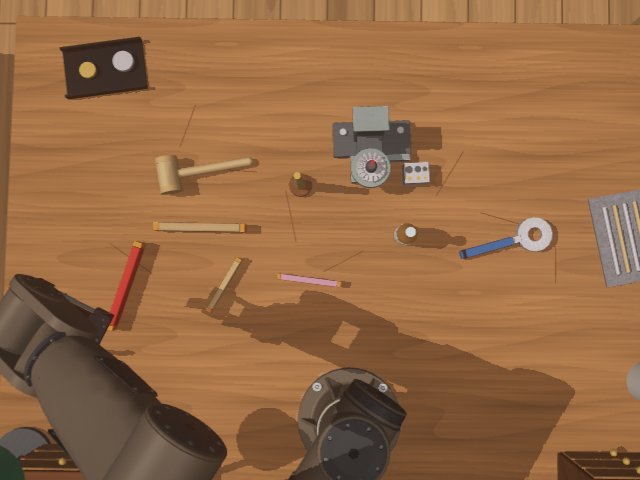

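View pics/scene0.png

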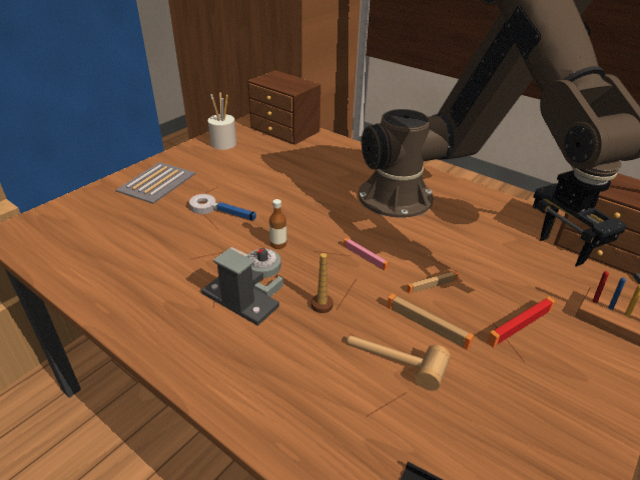

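Top: the fixture is around (372,150), block (417,173), stick (154..245,227), wrench head (536,235) with its tail at (462,254), bottle (408,234). The fixture axes are close to the world axes. Next I'll zoom in and measure.

```bash
cat > h.py <<'E'
import numpy as np,cv2
def ray(c,uv):
    K=c["K"];d=np.array([c["k1"],0,0,0.])
    p=cv2.undistortPoints(np.array(uv,float).reshape(-1,1,2),K,d).reshape(-1,2)
    R=np.array(c["R"]);o=-R.T@c["t"]
    return o,np.c_[p,np.ones(len(p))]@R
def onz(c,uv,z):
    o,d=ray(c,uv);return o+d*((z-o[2])/d[:,2])[:,None]
def proj(c,X):
    X=np.array(X,float).reshape(-1,3)
    return cv2.projectPoints(X,cv2.Rodrigues(np.array(c["R"]))[0],np.array(c["t"],float),c["K"],np.array([c["k1"],0,0,0.]))[0].reshape(-1,2)
E
python3 - <<'E'
import pickle,cv2,numpy as np
from h import *
t=pickle.load(open("pics/top0.pkl","rb"));s=pickle.load(open("pics/scene0.pkl","rb"))
a=cv2.resize(t["color"][95:200,325:445],None,fx=5,fy=5,interpolation=cv2.INTER_CUBIC)
cv2.imwrite("pics/cropt.png",a[:,:,::-1])
a=cv2.resize(s["color"][235:330,195:305],None,fx=6,fy=6,interpolation=cv2.INTER_CUBIC)
cv2.imwrite("pics/crops.png",a[:,:,::-1])
h=cv2.cvtColor(t["color"],cv2.COLOR_RGB2HSV)
# stick tips, wrench handle
m=cv2.inRange(h,(100,100,40),(125,255,255));n,l,st,ce=cv2.connectedComponentsWithStats(m)
for i in range(1,n):
    if st[i,4]>40:
        r=cv2.minAreaRect(np.argwhere(l==i)[:,::-1].astype(np.float32));print("blue",st[i],r,onz(t,cv2.boxPoints(r),32))
m=cv2.inRange(h,(0,0,150),(180,60,255));n,l,st,ce=cv2.connectedComponentsWithStats(m)
for i in range(1,n):
    if st[i,4]>60: print("white",st[i],ce[i],onz(t,[ce[i]],22))
m=cv2.inRange(h,(5,190,150),(18,255,255));n,l,st,ce=cv2.connectedComponentsWithStats(m)
for i in range(1,n):
    if st[i,4]>10: print("orange",st[i],ce[i],onz(t,[ce[i]],36))
E
```

```text
blue [466 237  47  20 356] ((489.0188903808594, 246.56602478027344), (7.417469501495361, 47.80146789550781), 74.05460357666016) [[ 410.9654378  -273.36155582   32.        ]
 [ 444.14873767 -383.64010768   32.        ]
 [ 427.08614197 -388.49376833   32.        ]
 [ 393.94662581 -278.28263836   32.        ]]
white [113  51  20  19 310] [122.2483871   60.19354839] [[864.49623782 568.25909127  22.        ]]
white [353 106  35  25 723] [370.33195021 117.19087137] [[731.45652776 -43.40848411  22.        ]]
white [351 149  39  38 725] [367.23172414 167.57655172] [[607.20924512 -37.24176696  22.        ]]
white [404 162  26  21 344] [417.41860465 172.34302326] [[ 597.35258004 -159.39008023   22.        ]]
white [622 203  18  68 256] [630.6640625 236.65625  ] [[ 448.49557118 -675.93355016   22.        ]]
white [602 206  18  69 262] [610.43129771 240.04580153] [[ 439.55969998 -626.89812501   22.        ]]
white [513 218  39  33 794] [533.8627204  234.07556675] [[ 451.23907555 -441.87803794   22.        ]]
white [405 227  11  10  88] [410.20454545 231.45454545] [[ 453.10830644 -142.90700256   22.        ]]
white [627 372  13  19 197] [633.14720812 381.37563452] [[ 102.85625331 -677.34372705   22.        ]]
```

View pics/cropt.png

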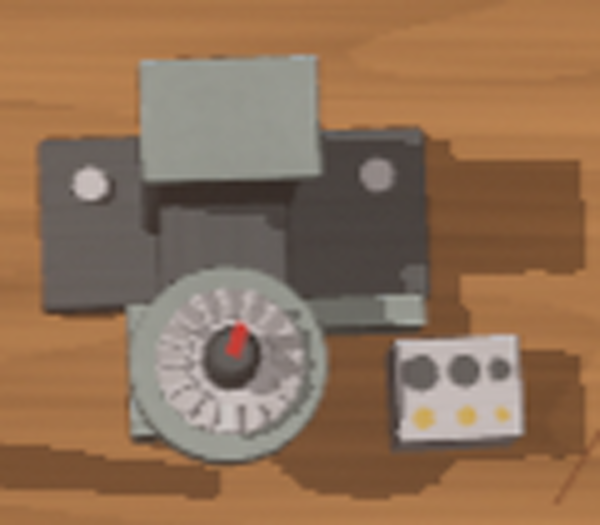

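View pics/crops.png

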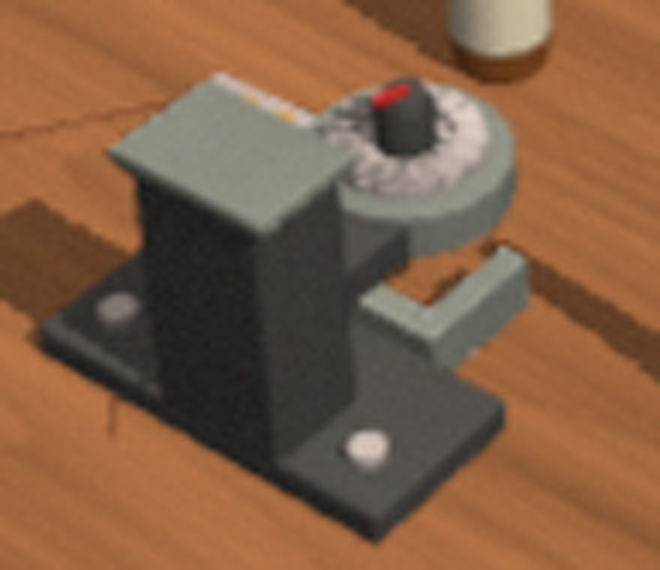

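Run:
```python
import pickle,cv2,numpy as np
from h import *
np.set_printoptions(precision=1,suppress=True)
t=pickle.load(open("pics/top0.pkl","rb"));s=pickle.load(open("pics/scene0.pkl","rb"))
f=lambda p:(np.array(p,float)+.5)/5-.5+[325,95]
ax=onz(t,f([(229,364.5)]),85);print("axis",ax)
for nm,p,z in(("cap",[(140,62),(317,56),(321,176),(143,183)],150),("foot",[(38,142),(425,128),(428,322),(45,310)],18),("block",[(394,342),(516,335),(523,435),(399,443)],40),("stop+fence",[(128,305),(131,439),(425,295),(426,325)],28)):
    X=onz(t,f(p),z);print(nm,X.tolist() and X[:,:2].tolist(),X.mean(0))
    for i,j in((0,1),(3,2)) if nm[0]!='s' else ((0,2),): d=X[i]-X[j];print("  yaw",np.arctan2(-d[0],d[1]),np.hypot(*d[:2]))
# boss top by two views
g=(np.array([[405,95]])+.5)/6-.5+[195,235]
print("scene table centre?",proj(s,ax))
h=cv2.cvtColor(t["color"],cv2.COLOR_RGB2HSV)
for x0,x1,y0,y1 in((140,260,215,240),):
    m=np.zeros(h.shape[:2],np.uint8);m[y0:y1,x0:x1]=cv2.inRange(h,(8,0,0),(30,255,255))[y0:y1,x0:x1]
    print(h[227,150:250:6].tolist());print(h[218:238:2,200].tolist())
print(h[235,510:560:3].tolist())
```

```text
axis [[597.2 -40.9  85. ]]
cap [[722.5679142838519, 4.584135216876], [726.4713633819963, -74.64959674325848], [672.128184121158, -76.94594628733455], [667.7799453171476, 2.54487666024842]] [697.2 -36.1 150. ]
  yaw 0.04922519299359932 79.32982538233803
  yaw 0.05464668068011817 79.60966093120034
foot [[716.6382116488121, 49.58059722699048], [726.4055809614761, -139.94630319436655], [630.5281811338687, -142.1129141216592], [633.6492985219929, 44.94115731494247]] [676.8 -46.9  18. ]
  yaw 0.051489978240255516 189.77841680922768
  yaw -0.016684094399748047 187.08010854914463
block [[616.6652884148726, -123.0205167755619], [620.9383138315469, -181.66783164412578], [572.5745319093613, -185.30050378002878], [567.8184614241152, -125.80871270528772]] [ 594.5 -153.9   40. ]
  yaw 0.07273117703991244 58.80277448814825
  yaw 0.07977532267101807 59.68160027798576
stop+fence [[634.8953700855601, 4.7539569580295336], [569.4910903911447, 2.451963872223878], [641.9420909179489, -139.28223258254562], [627.2661268030084, -139.87491504317353]] [618.4 -68.   28. ]
  yaw 0.04888428969881881 144.2084608192533
scene table centre? [[262.  258.7]]
[[14, 146, 171], [17, 175, 202], [17, 106, 192], [17, 106, 194], [17, 106, 194], [17, 106, 194], [17, 106, 195], [17, 106, 195], [17, 105, 194], [17, 106, 195], [17, 106, 194], [17, 106, 194], [17, 106, 193], [17, 106, 193], [17, 105, 192], [17, 177, 189], [12, 174, 117]]
[[14, 147, 168], [14, 146, 169], [14, 144, 168], [17, 106, 187], [17, 107, 193], [17, 106, 192], [17, 111, 173], [13, 151, 130], [14, 143, 176], [14, 147, 172]]
[[14, 144, 173], [14, 143, 173], [9, 40, 145], [6, 13, 196], [158, 5, 201], [171, 9, 201], [10, 80, 147], [13, 144, 129], [13, 140, 179], [14, 140, 179], [14, 122, 171], [175, 8, 200], [7, 17, 199], [7, 17, 199], [11, 85, 144], [13, 142, 129], [13, 142, 171]]
```

Top crop: table centre (229,364), block (458,389) left of its corners, and the cap, fence and foot plate agree on axis (597,-41) with yaw 0.05. The scene crop shows the same fixture from behind. Stick, wrench and bystanders come next.

Run:
```python
import pickle,cv2,numpy as np
from h import *
np.set_printoptions(precision=2,suppress=True)
t=pickle.load(open("pics/top0.pkl","rb"))
h=cv2.cvtColor(t["color"],cv2.COLOR_RGB2HSV)
def reg(lo,hi,x0,x1,y0,y1):
    m=np.zeros(h.shape[:2],np.uint8);m[y0:y1,x0:x1]=cv2.inRange(h,lo,hi)[y0:y1,x0:x1]
    n,l,st,ce=cv2.connectedComponentsWithStats(m);i=1+np.argmax(st[1:,4]);return np.argwhere(l==i)[:,::-1].astype(np.float32)
p=reg((15,80,165),(25,200,255),140,260,215,240);r=cv2.minAreaRect(p)
B=onz(t,cv2.boxPoints(r),36);print("stick",r,B.mean(0),B)
p=reg((0,0,0),(180,100,255),505,560,212,258);c,rr=cv2.minEnclosingCircle(p);W=onz(t,[c],22)[0];print("head",c,rr,W)
print(p.min(0),p.max(0))
p=reg((100,80,20),(128,255,255),455,525,230,262);b=onz(t,[p.mean(0)],32)[0];d=b-W;print("az",np.degrees(np.arctan2(d[1],d[0])),np.hypot(*d[:2]))
q=onz(t,p[[p[:,0].argmin(),p[:,0].argmax()]],32);print(q)
A=np.array([597.2,-40.9])
for nm,uv,z in(("bottle",(410.5,231.8),150),("sizing",(297,175.5),165)):
    X=onz(t,[uv],z)[0];v=X[:2]-A;print(nm,X,np.hypot(*v),np.degrees(np.arctan2(v[1],v[0])-.05)%360)
```

```text
stick ((198.45025634765625, 225.74142456054688), (91.07711791992188, 9.110567092895508), 1.6365771293640137) [458.38 366.62  36.  ] [[448.92 475.85  36.  ]
 [470.82 475.92  36.  ]
 [467.83 257.3   36.  ]
 [445.95 257.42  36.  ]]
head (529.8316650390625, 236.0841522216797) 22.659547805786133 [ 446.23 -432.11   22.  ]
[509. 217.] [552. 251.]
az 105.16972324207116 104.58875012777087
[[ 409.96 -275.72   32.  ]
 [ 428.44 -388.45   32.  ]]
bottle [ 444.57 -127.09  150.  ] 175.28512960828425 206.58682510730594
sizing [564.03 125.48 165.  ] 169.65173818180762 98.41172708853355
```

Request:
{"name": "carry_out", "arguments": {"hand": 0, "moves": [{"slide": [-0.08, -0.03, 0], "spin": 0}, {"slide": [-0.08, -0.03, 0], "spin": 0}, {"slide": [-0.08, -0.03, 0], "spin": 0}, {"slide": [-0.08, -0.03, 0], "spin": 0}, {"slide": [-0.08, -0.03, 0], "spin": 0}, {"slide": [-0.08, -0.03, 0], "spin": 0}, {"slide": [-0.08, -0.03, 0], "spin": 0}, {"slide": [-0.08, -0.03, 0], "spin": 0}, {"slide": [0, 0, 0.03], "spin": 0.218}, {"slide": [0, 0, 0.03], "spin": 0.218}, {"slide": [0, 0, 0.03], "spin": 0.218}, {"slide": [0, 0, 0.03], "spin": 0.218}]}}

```text
t: 1.1
eef_pos: [458.8, 367.0, 129.3]
tcp_rot: [-3.141, -0.0, 2.234]
ft_force: [-0.6, 0.8, 0.7]
opening: 0.997
grip_force: 0.0
```

Request:
{"name": "carry_out", "arguments": {"moves": [{"slide": [0, 0, 0.03], "spin": 0.218}, {"slide": [0, 0, 0.03], "spin": 0.218}, {"slide": [0, 0, 0.03], "spin": 0.218}, {"slide": [0, 0, 0.03], "spin": 0.218}, {"slide": [0, 0, 0.03], "spin": 0.218}, {"slide": [0, 0, 0.03], "spin": 0.218}, {"slide": [0, 0, 0], "spin": 0}, {"slide": [0, 0, 0], "spin": 0}]}}

```text
t: 1.77
eef_pos: [458.4, 367.2, 57.7]
tcp_rot: [-3.14, 0.001, 1.559]
ft_force: [-0.7, -0.2, -0.6]
opening: 1.0
grip_force: 0.0
```

Request:
{"name": "carry_out", "arguments": {"moves": [{"slide": [0, 0, 0.045], "spin": 0}, {"slide": [0, 0, 0.045], "spin": 0}, {"slide": [0, 0, 0.043], "spin": 0}, {"slide": [0, 0, 0], "spin": 0}]}}

```text
t: 2.1
eef_pos: [457.8, 366.8, 3.1]
tcp_rot: [-3.139, 0.002, 1.559]
ft_force: [0.0, -0.9, -0.5]
opening: 1.0
grip_force: 0.0
```

Request:
{"name": "carry_out", "arguments": {"hand": 1, "moves": [{"slide": [0, 0, 0]}, {"slide": [0, 0, 0]}, {"slide": [0, 0, 0]}, {"slide": [0, 0, 0]}, {"slide": [0, 0, 0]}, {"slide": [0, 0, 0]}, {"slide": [0, 0, 0]}, {"slide": [0, 0, 0]}]}}

```text
$.moves[0]: bad value
```

Request:
{"name": "carry_out", "arguments": {"hand": 1, "moves": [{"slide": [0, 0, 0], "spin": 0}, {"slide": [0, 0, 0], "spin": 0}, {"slide": [0, 0, 0], "spin": 0}, {"slide": [0, 0, 0], "spin": 0}, {"slide": [0, 0, 0], "spin": 0}, {"slide": [0, 0, 0], "spin": 0}, {"slide": [0, 0, 0], "spin": 0}, {"slide": [0, 0, 0], "spin": 0}]}}

```text
t: 2.77
eef_pos: [458.7, 367.4, 5.0]
tcp_rot: [3.141, -0.0, 1.555]
ft_force: [-0.2, -0.2, -0.6]
opening: 0.492
grip_force: 0.0
```

Request:
{"name": "carry_out", "arguments": {"moves": [{"slide": [0, 0, 0], "spin": 0}, {"slide": [0, 0, 0], "spin": 0}, {"slide": [0, 0, 0], "spin": 0}, {"slide": [0, 0, 0], "spin": 0}, {"slide": [0, 0, 0], "spin": 0}, {"slide": [0, 0, 0], "spin": 0}]}}

```text
t: 3.27
eef_pos: [458.7, 367.4, 4.8]
tcp_rot: [3.142, -0.0, 1.555]
ft_force: [1.0, -0.9, -0.2]
opening: 0.077
grip_force: 0.0
```

Run:
```python
from cell import *
import cv2,numpy as np
print(state()["opening"])
a=read_camera("scene")["color"][230:430,330:580];b=read_camera("top")["color"][170:330,100:300]
a=cv2.resize(a,(500,400));b=cv2.resize(b,(500,400))
a=np.vstack([a[:300],b[:300]]);cv2.imwrite("pics/g1.png",a[:,:,::-1])
```

```text
0.0770602387079104
```

View pics/g1.png

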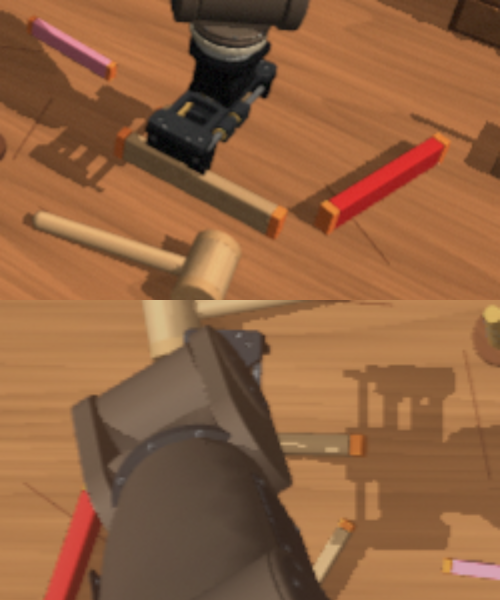

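The scene view shows the fingers straddling the stick near its middle. I'll check whether they have stopped.

Request:
{"name": "carry_out", "arguments": {"moves": [{"slide": [0, 0, 0], "spin": 0}, {"slide": [0, 0, 0], "spin": 0}, {"slide": [0, 0, 0], "spin": 0}]}}

```text
t: 3.62
eef_pos: [458.7, 367.4, 4.8]
tcp_rot: [3.142, -0.0, 1.555]
ft_force: [1.0, 0.4, 0.5]
opening: 0.003
grip_force: 0.0
```

Run:
```python
from cell import *
from h import *
import pickle
c=read_camera("scene");t=pickle.load(open("pics/top0.pkl","rb"))
print(proj(c,[(458.7,367.4,5),(458.7,367.4,80),(458,257,36),(461,476,36)]),proj(t,[(458.7,367.4,5)]))
print(-np.array(t["R"]).T@t["t"],-np.array(c["R"]).T@c["t"])
a=c["color"][250:370,360:500];cv2.imwrite("pics/g2.png",cv2.resize(a,(700,600),interpolation=cv2.INTER_CUBIC)[:,:,::-1])
```

```text
[[426.00689581 324.09364901]
 [430.80965764 301.78851002]
 [388.69107318 294.71886282]
 [469.81598861 337.36180372]] [[200.76989146 226.4641438 ]]
[ 361.37823717   51.2666333  1530.08729167] [1308.86682192  677.73249065  908.92670318]
```

View pics/g2.png

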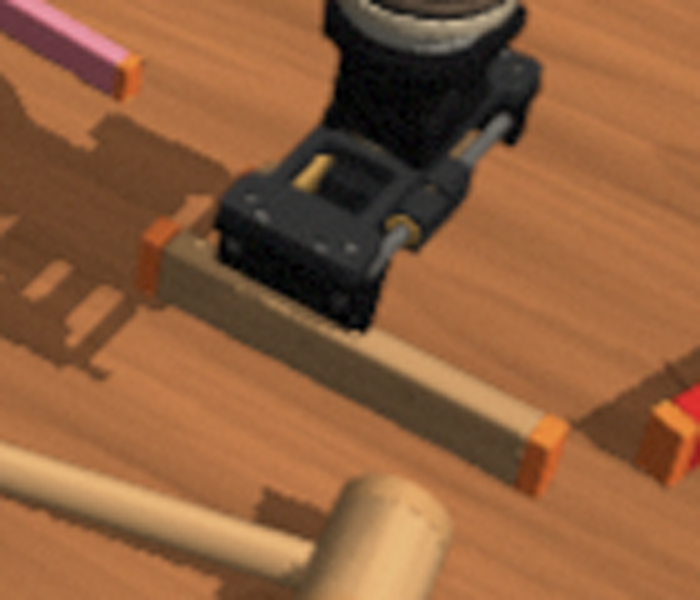

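The crop shows the stick unmoved (tips at (150,260) and (540,455)) and no finger in front of it. I'll check where the body should project.

Run:
```python
from cell import *
from h import *
np.set_printoptions(precision=0,suppress=True)
c=read_camera("scene");s=state();print(s["eef_pos"],s["tcp_rot"],s["joints"],s["opening"],s["grip_force"])
for z in(5,83,120,160):
    print(z,((proj(c,[(458+a,367+b,z) for a in(-90,0,90) for b in(-37,37)])-[360,250])*5).tolist())
a=read_camera("top")["color"];cv2.imwrite("pics/g3.png",cv2.resize(a[170:290,130:290],(800,600),interpolation=cv2.INTER_CUBIC)[:,:,::-1])
```

```text
[459. 367.   5.] [ 3. -0.  2.] [1. 1. 2. 0. 1. 1.] 0.0024757382647508587 0.0
5 [[350.65895648141293, 236.40794036597157], [482.5542766677151, 301.39932471610734], [263.26344772100015, 334.3413369679044], [398.7014647900429, 405.2181629202988], [167.63916597787102, 441.5332603520193], [306.7190496091507, 519.1540821519226]]
83 [[374.98421608716484, 122.08993001759382], [512.7069262581663, 186.27107363791026], [285.25952008432455, 218.53320935114368], [426.87425857000363, 288.75250293376183], [186.74246383127553, 324.46040670057585], [332.3701962617463, 401.6346983058497]]
120 [[387.18359865518835, 64.79006195490882], [527.8529713449882, 128.47461280579978], [296.3182728431761, 160.3415210365776], [441.0631704848427, 230.1300734704546], [196.37305559115816, 265.4719993965995], [345.32661053954, 342.30975969661756]]
160 [[400.88827522239853, 0.44525219974374863], [544.8872166606799, 63.49990539356156], [308.76355753825266, 94.87944731862484], [457.0509398585486, 164.1029590326272], [207.2321789305056, 198.9842612495096], [359.95585692750694, 275.3528048858513]]
```

View pics/g3.png

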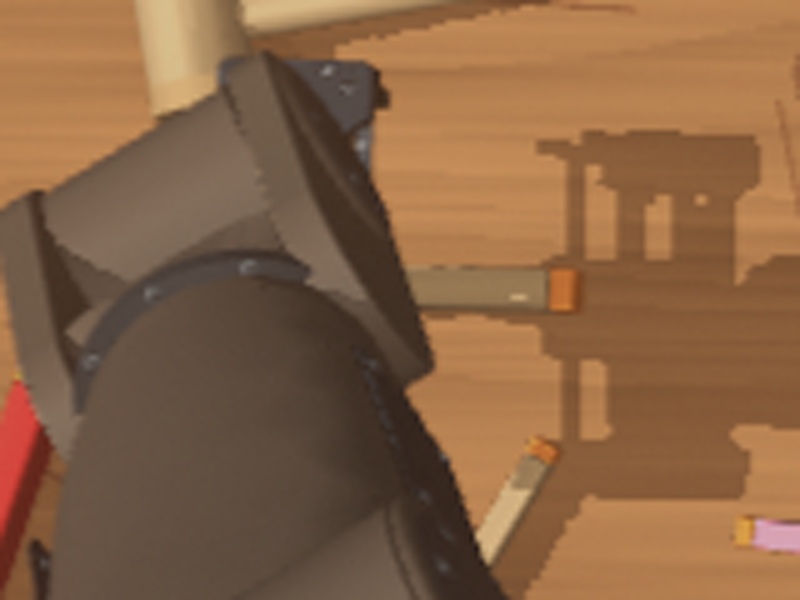

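The body in the picture matches a tool about 40 mm higher than the state reports: its bottom corner is at (365,325) and I'd expect (332,402). I'll check against the first picture.

Run:
```python
from h import *
import pickle
c=pickle.load(open("pics/scene0.pkl","rb"))
p=np.array([268.8,564,0]);y=np.array([.43,.903,0])
for z in(178,198,218,237): print(z,proj(c,[p+53*y+[0,0,z],p-53*y+[0,0,z]]).round(1).tolist())
a=c["color"];h=a.astype(int).sum(2)
g=a[170:275,525:635]; cv2.imwrite("pics/g4.png",cv2.resize(g,(660,630),interpolation=cv2.INTER_CUBIC)[:600,:,::-1])
```

```text
178 [[573.8, 277.8], [537.6, 250.6]]
198 [[576.9, 270.9], [540.0, 243.8]]
218 [[580.0, 263.8], [542.5, 236.9]]
237 [[583.0, 256.9], [545.0, 230.2]]
```

View pics/g4.png

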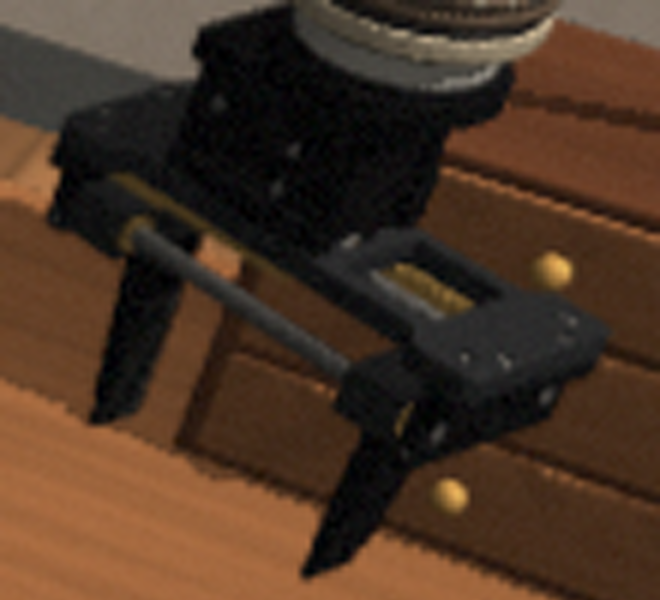

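First-picture fingertips at (577,265) and (542,240) match a tip height of about 213, not 178. So the true tool is about 35-40 mm above the reported height. I'll open, lower carefully and find the bench by force.

Request:
{"name": "carry_out", "arguments": {"hand": 0, "moves": [{"slide": [0, 0, 0], "spin": 0}, {"slide": [0, 0, 0], "spin": 0}, {"slide": [0, 0, 0], "spin": 0}, {"slide": [0, 0, 0], "spin": 0}, {"slide": [0, 0, 0], "spin": 0}, {"slide": [0, 0, 0], "spin": 0}, {"slide": [0, 0, 0], "spin": 0}, {"slide": [0, 0, 0], "spin": 0}]}}

```text
t: 4.43
eef_pos: [458.7, 367.4, 4.9]
tcp_rot: [3.142, -0.0, 1.555]
ft_force: [-0.1, -0.0, 0.7]
opening: 0.506
grip_force: 0.0
```

Request:
{"name": "carry_out", "arguments": {"moves": [{"slide": [0, 0, 0.015], "spin": 0}, {"slide": [0, 0, 0.015], "spin": 0}, {"slide": [0, 0, 0.015], "spin": 0}, {"slide": [0, 0, 0.015], "spin": 0}, {"slide": [0, 0, 0], "spin": 0}]}}

```text
t: 4.85
eef_pos: [458.1, 367.0, -20.7]
tcp_rot: [-3.14, 0.001, 1.555]
ft_force: [0.5, 0.6, -1.0]
opening: 0.855
grip_force: 0.0
```

Request:
{"name": "carry_out", "arguments": {"moves": [{"slide": [0, 0, 0.01], "spin": 0}, {"slide": [0, 0, 0.01], "spin": 0}, {"slide": [0, 0, 0], "spin": 0}]}}

```text
t: 5.1
eef_pos: [458.4, 367.3, -27.9]
tcp_rot: [-3.141, 0.0, 1.555]
ft_force: [-0.5, -0.2, 0.2]
opening: 0.993
grip_force: 0.0
```

Request:
{"name": "carry_out", "arguments": {"moves": [{"slide": [0, 0, 0.005], "spin": 0}, {"slide": [0, 0, 0], "spin": 0}]}}

```text
t: 5.27
eef_pos: [458.7, 367.4, -29.3]
tcp_rot: [-3.142, -0.0, 1.555]
ft_force: [1.1, -0.2, 0.9]
opening: 1.0
grip_force: 0.0
```

Request:
{"name": "carry_out", "arguments": {"moves": [{"slide": [0, 0, 0.005], "spin": 0}, {"slide": [0, 0, 0], "spin": 0}]}}

```text
t: 5.43
eef_pos: [458.7, 367.4, -31.3]
tcp_rot: [-3.142, -0.0, 1.555]
ft_force: [-0.8, -0.4, -1.2]
opening: 1.003
grip_force: 0.0
```

Request:
{"name": "carry_out", "arguments": {"moves": [{"slide": [0, 0, 0.005], "spin": 0}, {"slide": [0, 0, 0], "spin": 0}]}}

```text
t: 5.6
eef_pos: [458.6, 367.4, -33.4]
tcp_rot: [-3.141, 0.0, 1.555]
ft_force: [0.3, 0.3, -0.1]
opening: 0.998
grip_force: 0.0
```

Request:
{"name": "carry_out", "arguments": {"moves": [{"slide": [0, 0, 0.004], "spin": 0}, {"slide": [0, 0, 0], "spin": 0}]}}

```text
t: 5.77
eef_pos: [458.6, 367.4, -35.0]
tcp_rot: [-3.141, 0.0, 1.555]
ft_force: [0.1, 0.2, -0.4]
opening: 1.003
grip_force: 0.0
```

Request:
{"name": "carry_out", "arguments": {"hand": 1, "moves": [{"slide": [0, 0, 0], "spin": 0}, {"slide": [0, 0, 0], "spin": 0}, {"slide": [0, 0, 0], "spin": 0}, {"slide": [0, 0, 0], "spin": 0}, {"slide": [0, 0, 0], "spin": 0}, {"slide": [0, 0, 0], "spin": 0}, {"slide": [0, 0, 0], "spin": 0}, {"slide": [0, 0, 0], "spin": 0}, {"slide": [0, 0, 0], "spin": 0}, {"slide": [0, 0, 0], "spin": 0}, {"slide": [0, 0, 0], "spin": 0}, {"slide": [0, 0, 0], "spin": 0}]}}

```text
t: 6.77
eef_pos: [458.6, 367.4, -34.8]
tcp_rot: [-3.142, -0.0, 1.555]
ft_force: [-0.6, -0.4, 1.1]
opening: 0.214
grip_force: 0.4
```

Request:
{"name": "carry_out", "arguments": {"moves": [{"slide": [0, 0, 0], "spin": 0}, {"slide": [0, 0, 0], "spin": 0}]}}

```text
t: 6.93
eef_pos: [458.6, 367.4, -34.8]
tcp_rot: [-3.141, 0.0, 1.555]
ft_force: [-0.2, -0.1, 0.3]
opening: 0.207
grip_force: 30.0
```

Request:
{"name": "carry_out", "arguments": {"moves": [{"slide": [0, 0, -0.1], "spin": 0}, {"slide": [0, 0, -0.1], "spin": 0}, {"slide": [0, 0, -0.1], "spin": 0}, {"slide": [0, 0, -0.1], "spin": 0}, {"slide": [0, 0, -0.1], "spin": 0}, {"slide": [0, 0, -0.1], "spin": 0}, {"slide": [0, 0, 0], "spin": 0}]}}

```text
t: 7.52
eef_pos: [460.9, 368.9, 213.0]
tcp_rot: [3.132, -0.006, 1.556]
ft_force: [0.4, -0.3, -0.4]
opening: 0.208
grip_force: 30.0
```

Request:
{"name": "carry_out", "arguments": {"moves": [{"slide": [-0.093, 0.016, 0], "spin": 0}, {"slide": [-0.093, 0.016, 0], "spin": 0}, {"slide": [-0.093, 0.016, 0], "spin": 0}, {"slide": [-0.093, 0.016, 0], "spin": 0}, {"slide": [-0.093, 0.016, 0], "spin": 0}, {"slide": [-0.093, 0.016, 0], "spin": 0}, {"slide": [-0.093, 0.016, 0], "spin": 0}, {"slide": [-0.093, 0.016, 0], "spin": 0}, {"slide": [0, 0, 0], "spin": 0}]}}

```text
t: 8.27
eef_pos: [506.0, 64.0, 205.0]
tcp_rot: [3.141, 0.001, 1.551]
ft_force: [0.5, 0.3, -1.8]
opening: 0.208
grip_force: 30.0
```

Request:
{"name": "carry_out", "arguments": {"moves": [{"slide": [-0.093, 0.016, 0], "spin": 0}, {"slide": [-0.093, 0.016, 0], "spin": 0}, {"slide": [-0.093, 0.016, 0], "spin": 0}, {"slide": [-0.093, 0.016, 0], "spin": 0}, {"slide": [-0.093, 0.016, 0], "spin": 0}, {"slide": [-0.093, 0.016, 0], "spin": 0}, {"slide": [-0.093, 0.016, 0], "spin": 0}, {"slide": [-0.093, 0.016, 0], "spin": 0}, {"slide": [0, 0, 0], "spin": -0.126}, {"slide": [0, 0, 0], "spin": 0}]}}

```text
t: 9.1
eef_pos: [551.6, -230.9, 204.2]
tcp_rot: [-3.141, -0.001, 1.622]
ft_force: [-0.3, 0.1, -1.3]
opening: 0.209
grip_force: 30.0
```

Request:
{"name": "carry_out", "arguments": {"moves": [{"slide": [0, 0, 0.1], "spin": 0}, {"slide": [0, 0, 0.1], "spin": 0}, {"slide": [0, 0, 0.1], "spin": 0}, {"slide": [0, 0, 0.1], "spin": 0}, {"slide": [0, 0, 0.1], "spin": 0}, {"slide": [0, 0, 0.045], "spin": 0}, {"slide": [0, 0, 0.043], "spin": 0}, {"slide": [0, 0, 0], "spin": 0}, {"slide": [0, 0, 0], "spin": 0}]}}

```text
t: 9.85
eef_pos: [551.7, -228.2, -30.2]
tcp_rot: [-3.14, -0.001, 1.621]
ft_force: [0.1, -0.1, -0.4]
opening: 0.211
grip_force: 30.0
```

```bash
cat >> h.py <<'E'
A=np.array([597.2,-40.9]);Rf=np.array([[np.cos(.05),-np.sin(.05)],[np.sin(.05),np.cos(.05)]])
def fix(X): return (np.asarray(X)[...,:2]-A)@Rf   # world -> fixture xy
def comps(c,lo,hi,box,amin=8):
    x0,x1,y0,y1=box;h=cv2.cvtColor(c["color"],cv2.COLOR_RGB2HSV);m=np.zeros(h.shape[:2],np.uint8)
    m[y0:y1,x0:x1]=cv2.inRange(h,lo,hi)[y0:y1,x0:x1]
    n,l,st,ce=cv2.connectedComponentsWithStats(m)
    return [(int(st[i,4]),np.argwhere(l==i)[:,::-1].astype(np.float32)) for i in range(1,n) if st[i,4]>=amin]
E
python3 - <<'E'
from cell import *
from h import *
np.set_printoptions(precision=1,suppress=True)
s=state();print(s["eef_pos"],fix(s["eef_pos"]),s["ft_force"],s["grip_force"])
t=read_camera("top")
cv2.imwrite("pics/side.png",cv2.resize(t["color"][120:260,320:520],(800,560),interpolation=cv2.INTER_CUBIC)[:,:,::-1])
for a,p in comps(t,(8,170,120),(20,255,255),(330,540,150,260)):
    print("or",a,p.mean(0),fix(onz(t,[p.mean(0)],36)))
for a,p in comps(t,(0,0,140),(180,60,255),(400,450,140,210)):
    r=cv2.minAreaRect(p);print("wh",a,r,fix(onz(t,[r[0]],40)))
E
```

```text
[ 551.7 -228.2  -30.2] [ -54.8 -184.8] [ 0.1 -0.1 -0.4] 29.99216079711914
wh 45 ((405.0, 156.5), (5.0, 8.0), 90.0) [[ 31.  -87.5]]
wh 387 ((416.5, 172.0), (20.0, 25.0), 90.0) [[  -7.6 -113.5]]
```

Run:
```python
from cell import *
from h import *
np.set_printoptions(precision=1,suppress=True)
w=lambda x,y,z:np.r_[A+Rf@[x,y],z]
for n in("top","scene"):
    c=read_camera(n)
    print(n,"exp tips",proj(c,[w(-55,-75,36),w(-55,-295,36)]).tolist())
    for a,p in comps(c,(4,185,60),(19,255,255),(0,640,100,300) if n=="scene" else (330,540,130,260),8):
        q=p.mean(0); print(a,q,fix(onz(c,[q],30)))
```

```text
top exp tips [[401.1122430243834, 192.3904045916136], [492.50319922163294, 189.2058744570366]]
scene exp tips [[254.8463460290334, 251.9479033756532], [197.80833322950792, 224.03644237657716]]
76 [277.4 215.2] [[-237.6 -142.9]]
14 [344.4 242.1] [[-246.6   94. ]]
36 [278.5 245.9] [[-120.7  -45.1]]
31 [385.1 265.7] [[-224.4  238.8]]
16 [455.7 275.8] [[-299.6  409. ]]
33 [409.5 288.3] [[-182.9  333.1]]
49 [636.6 292.9] [[-514.1  809. ]]
17 [549.1 298.2] [[-359.9  633.3]]
```

Request:
{"name": "carry_out", "arguments": {"moves": [{"slide": [0, 0.01, 0], "spin": 0}, {"slide": [0, 0.01, 0], "spin": 0}, {"slide": [0, 0.01, 0], "spin": 0}, {"slide": [0, 0.007, 0], "spin": 0}, {"slide": [0, 0.005, 0], "spin": 0}, {"slide": [0, 0, 0], "spin": 0}]}}

```text
t: 10.5
eef_pos: [568.8, -228.3, -30.0]
tcp_rot: [-3.141, -0.0, 1.622]
ft_force: [-1.7, 1.2, 0.3]
opening: 0.209
grip_force: 30.0
```

Request:
{"name": "carry_out", "arguments": {"moves": [{"slide": [0, 0.004, 0], "spin": 0}, {"slide": [0, 0.003, 0], "spin": 0}, {"slide": [0, 0, 0], "spin": 0}]}}

```text
t: 10.75
eef_pos: [571.5, -228.2, -30.1]
tcp_rot: [-3.141, -0.0, 1.621]
ft_force: [-1.9, 0.1, 0.3]
opening: 0.208
grip_force: 30.0
```

Request:
{"name": "carry_out", "arguments": {"moves": [{"slide": [0, 0.003, 0], "spin": 0}, {"slide": [0, 0.003, 0], "spin": 0}, {"slide": [0, 0, 0], "spin": 0}]}}

```text
t: 11.0
eef_pos: [573.7, -228.3, -30.1]
tcp_rot: [-3.141, -0.0, 1.622]
ft_force: [-5.1, 0.2, 0.8]
opening: 0.208
grip_force: 30.0
```

Run:
```python
from cell import *
from h import *
np.set_printoptions(precision=2,suppress=True)
s=state();print(fix(s["eef_pos"]),s["ft_force"],s["moment"])
t=read_camera("top")
for a,p in comps(t,(0,0,120),(180,70,255),(400,450,160,210)):
    r=cv2.minAreaRect(p);print("wh",a,r,fix(onz(t,[r[0]],40)))
```

```text
[ -32.84 -185.95] [-5.09  0.15  0.76] [-0.14  0.83  0.34]
wh 397 ((416.0, 169.5), (19.0, 26.0), 90.0) [[  -1.46 -112.59]]
wh 13 ((439.800048828125, 171.90000915527344), (2.8460497856140137, 6.008327484130859), 71.56504821777344) [[  -9.27 -169.49]]
```

Request:
{"name": "carry_out", "arguments": {"moves": [{"slide": [0, -0.03, 0], "spin": 0}, {"slide": [-0.065, 0, 0], "spin": 0}, {"slide": [-0.065, 0, 0], "spin": 0}, {"slide": [-0.065, 0, 0], "spin": 0}, {"slide": [0, 0.034, 0], "spin": 0}, {"slide": [0, 0.034, 0], "spin": 0}, {"slide": [0, 0.034, 0], "spin": 0}, {"slide": [0, 0, 0], "spin": 0}, {"slide": [0, 0, 0], "spin": 0}]}}

```text
t: 11.8
eef_pos: [607.0, -304.5, -30.2]
tcp_rot: [3.141, 0.0, 1.622]
ft_force: [-0.8, -0.1, -0.2]
opening: 0.208
grip_force: 30.0
```

```bash
cat > look.py <<'E'
from cell import *
from h import *
np.set_printoptions(precision=2,suppress=True)
s=state();print(s["t"],fix(s["eef_pos"]),s["tcp_rot"][2],s["ft_force"],s["moment"])
t=read_camera("top")
for a,p in comps(t,(0,0,120),(180,70,255),(390,460,150,210)):
    r=cv2.minAreaRect(p);print("wh",a,r,fix(onz(t,[r[0]],40)))
for a,p in comps(t,(4,170,60),(20,255,255),(400,540,150,210)): print("or",a,p.mean(0),fix(onz(t,[p.mean(0)],38)))
E
python3 look.py
```

```text
11.8 [  -3.37 -263.78] 1.6215466368245939 [-0.83 -0.11 -0.22] [-0.01  0.14  0.01]
wh 52 ((423.2000732421875, 159.60000610351562), (13.416406631469727, 6.260990142822266), 26.56505012512207) [[  21.91 -130.94]]
wh 8 ((391.0, 194.0), (4.0, 2.0), 90.0) [[-58.5  -50.13]]
wh 73 ((404.44403076171875, 199.69204711914062), (23.021377563476562, 8.980867385864258), 34.69515609741211) [[-73.33 -81.76]]
or 31 [435.61 168.58] [[  -0.58 -160.15]]
```

Request:
{"name": "carry_out", "arguments": {"moves": [{"slide": [0.015, 0.0004, 0], "spin": 0}, {"slide": [0.015, 0.0004, 0], "spin": 0}, {"slide": [0.015, 0.0004, 0], "spin": 0}, {"slide": [0.015, 0.0004, 0], "spin": 0}, {"slide": [0.015, 0.0004, 0], "spin": 0}, {"slide": [0.015, 0.0004, 0], "spin": 0}, {"slide": [0.015, 0.0004, 0], "spin": 0}, {"slide": [0.015, 0.0004, 0], "spin": 0}, {"slide": [0.015, 0.0004, 0], "spin": 0}]}}

```text
t: 12.6
eef_pos: [605.2, -250.1, -30.0]
tcp_rot: [-3.141, 0.0, 1.621]
ft_force: [-2.8, -3.7, -1.6]
opening: 0.208
grip_force: 30.0
```

```bash
python3 look.py
```

```text
12.6 [  -2.5  -209.32] 1.621495332723995 [-2.82 -3.68 -1.6 ] [-0.73  0.39  0.24]
wh 15 ((392.5, 156.5), (3.0, 5.0), 90.0) [[ 32.01 -57.44]]
wh 182 ((400.0, 163.0), (18.0, 20.0), 90.0) [[ 15.62 -74.82]]
or 30 [413.5  170.27] [[  -2.8  -106.79]]
```

Request:
{"name": "carry_out", "arguments": {"moves": [{"slide": [0.015, 0.0003, 0], "spin": 0}, {"slide": [0.015, 0.0003, 0], "spin": 0}, {"slide": [0.015, 0.0003, 0], "spin": 0}, {"slide": [0.015, 0.0003, 0], "spin": 0}, {"slide": [0.015, 0.0003, 0], "spin": 0}, {"slide": [0.015, 0.0003, 0], "spin": 0}, {"slide": [0.015, 0.0003, 0], "spin": 0}, {"slide": [0.015, 0.0003, 0], "spin": 0}, {"slide": [0.015, 0.0003, 0], "spin": 0}, {"slide": [0.01, 0.0003, 0], "spin": 0}, {"slide": [0, 0, 0], "spin": 0}]}}

```text
t: 13.57
eef_pos: [603.5, -191.4, -30.0]
tcp_rot: [-3.142, -0.001, 1.622]
ft_force: [0.1, -0.1, -1.2]
opening: 0.206
grip_force: 30.0
```

Request:
{"name": "carry_out", "arguments": {"moves": [{"slide": [0.01, 0, 0], "spin": 0}, {"slide": [0.008, 0, 0], "spin": 0}, {"slide": [0.005, 0, 0], "spin": 0}, {"slide": [0, 0, 0], "spin": 0}]}}

```text
t: 13.9
eef_pos: [603.2, -182.9, -30.0]
tcp_rot: [3.141, -0.0, 1.621]
ft_force: [-0.1, 0.4, -1.5]
opening: 0.206
grip_force: 30.0
```

```bash
python3 look.py
```

```text
13.9 [  -1.13 -142.16] 1.6213176347942952 [-0.06  0.42 -1.47] [-0.04  0.06 -0.04]
wh 12 ((392.4000549316406, 156.30001831054688), (2.683281421661377, 4.919349670410156), 63.43495178222656) [[ 32.51 -57.22]]
wh 63 ((403.0, 156.5), (14.0, 5.0), -0.0) [[ 31.13 -82.69]]
wh 17 ((418.0, 159.5), (6.0, 3.0), 0.0) [[  22.59 -118.45]]
```

Request:
{"name": "carry_out", "arguments": {"moves": [{"slide": [0.005, 0, 0], "spin": 0}, {"slide": [0.003, 0, 0], "spin": 0}]}}

```text
t: 14.12
eef_pos: [603.0, -180.3, -30.0]
tcp_rot: [3.141, 0.0, 1.621]
ft_force: [0.3, -2.6, -1.1]
opening: 0.21
grip_force: 30.0
```

Request:
{"name": "carry_out", "arguments": {"moves": [{"slide": [0.004, 0, 0], "spin": 0}, {"slide": [0.003, 0, 0], "spin": 0}]}}

```text
t: 14.28
eef_pos: [603.5, -180.1, -29.5]
tcp_rot: [3.139, 0.004, 1.622]
ft_force: [-3.2, -26.3, 0.5]
opening: 0.207
grip_force: 30.0
```

Request:
{"name": "carry_out", "arguments": {"moves": [{"slide": [0, 0, 0], "spin": 0}, {"slide": [0, 0, 0], "spin": 0}, {"slide": [-0.02, 0, 0], "spin": 0}, {"slide": [-0.02, 0, 0], "spin": 0}, {"slide": [0, -0.055, 0], "spin": 0}, {"slide": [0, -0.055, 0], "spin": 0}, {"slide": [0, 0, 0], "spin": 0}, {"slide": [0.06, 0, 0], "spin": 0}, {"slide": [0.06, 0, 0], "spin": 0}, {"slide": [0, 0, 0], "spin": 0}, {"slide": [0, 0.012, 0], "spin": 0}, {"slide": [0, 0, 0], "spin": 0}]}}

```text
t: 15.28
eef_pos: [563.5, -147.9, -29.8]
tcp_rot: [3.14, 0.0, 1.622]
ft_force: [0.2, -0.2, -0.6]
opening: 0.205
grip_force: 30.0
```

Request:
{"name": "carry_out", "arguments": {"moves": [{"slide": [0, 0.007, 0], "spin": 0}, {"slide": [0, 0.006, 0], "spin": 0}, {"slide": [0, 0, 0], "spin": 0}]}}

```text
t: 15.53
eef_pos: [567.9, -147.9, -30.0]
tcp_rot: [3.141, 0.0, 1.621]
ft_force: [-0.4, -0.6, -1.1]
opening: 0.212
grip_force: 30.0
```

Request:
{"name": "carry_out", "arguments": {"moves": [{"slide": [0, 0.004, 0], "spin": 0}, {"slide": [0, 0, 0], "spin": 0}]}}

```text
t: 15.7
eef_pos: [569.0, -147.4, -30.0]
tcp_rot: [3.141, -0.0, 1.621]
ft_force: [-0.0, -0.6, -0.4]
opening: 0.207
grip_force: 30.0
```

Request:
{"name": "carry_out", "arguments": {"moves": [{"slide": [0, 0.004, 0], "spin": 0}, {"slide": [0, 0, 0], "spin": 0}]}}

```text
t: 15.87
eef_pos: [569.5, -147.2, -30.1]
tcp_rot: [-3.139, -0.0, 1.622]
ft_force: [-4.3, -2.8, -0.1]
opening: 0.208
grip_force: 30.0
```

Request:
{"name": "carry_out", "arguments": {"moves": [{"slide": [0, 0.004, 0], "spin": 0}, {"slide": [0, 0, 0], "spin": 0}]}}

```text
t: 16.03
eef_pos: [570.2, -147.1, -30.3]
tcp_rot: [-3.138, -0.001, 1.623]
ft_force: [-8.4, -4.5, 1.6]
opening: 0.209
grip_force: 30.2
```

Request:
{"name": "carry_out", "arguments": {"moves": [{"slide": [0, -0.008, 0], "spin": 0}, {"slide": [-0.06, 0, 0], "spin": 0}, {"slide": [-0.06, 0, 0], "spin": 0}, {"slide": [-0.06, 0, 0], "spin": 0}, {"slide": [-0.06, 0, 0], "spin": 0}, {"slide": [0, 0, 0.005], "spin": 0}, {"slide": [0, 0, 0.005], "spin": 0}, {"slide": [0, 0, 0], "spin": 0}, {"slide": [0, 0, 0], "spin": 0}]}}

```text
t: 16.78
eef_pos: [573.5, -242.0, -34.2]
tcp_rot: [-3.141, -0.001, 1.622]
ft_force: [-0.7, -0.6, -1.8]
opening: 0.206
grip_force: 30.0
```

Request:
{"name": "carry_out", "arguments": {"hand": 0, "moves": [{"slide": [0, 0, 0], "spin": 0}, {"slide": [0, 0, 0], "spin": 0}, {"slide": [0, 0, 0], "spin": 0}, {"slide": [0, 0, 0], "spin": 0}, {"slide": [0, 0, 0], "spin": 0}, {"slide": [0, 0, 0], "spin": 0}, {"slide": [0, 0, 0], "spin": 0}, {"slide": [0, 0, 0], "spin": 0}]}}

```text
t: 17.45
eef_pos: [573.7, -243.0, -34.0]
tcp_rot: [3.142, -0.0, 1.621]
ft_force: [-0.1, -1.0, -0.1]
opening: 0.713
grip_force: 0.0
```

Request:
{"name": "carry_out", "arguments": {"moves": [{"slide": [0, 0, -0.1], "spin": 0}, {"slide": [0, 0, -0.1], "spin": 0}, {"slide": [0, 0, -0.1], "spin": 0}, {"slide": [0, 0, -0.1], "spin": 0}, {"slide": [-0.0515, -0.062, 0], "spin": 0}, {"slide": [-0.0515, -0.062, 0], "spin": 0}, {"slide": [-0.0515, -0.062, 0], "spin": 0}, {"slide": [-0.0515, -0.062, 0], "spin": 0}, {"slide": [-0.0515, -0.062, 0], "spin": 0}, {"slide": [-0.0515, -0.062, 0], "spin": 0}, {"slide": [0, 0, 0], "spin": 0}]}}

```text
t: 18.37
eef_pos: [428.0, -377.0, 126.1]
tcp_rot: [-3.141, 0.0, 1.618]
ft_force: [-0.7, -0.6, 1.0]
opening: 1.004
grip_force: 0.0
```

Request:
{"name": "carry_out", "arguments": {"moves": [{"slide": [0, 0, 0], "spin": 0.233}, {"slide": [0, 0, 0], "spin": 0.233}, {"slide": [0, 0, 0], "spin": 0.233}, {"slide": [0, 0, 0], "spin": 0.233}, {"slide": [0, 0, 0], "spin": 0.233}, {"slide": [0, 0, 0], "spin": 0.233}, {"slide": [0, 0, 0], "spin": 0.233}, {"slide": [0, 0, 0], "spin": 0.233}, {"slide": [0, 0, 0], "spin": 0.233}, {"slide": [0, 0, 0], "spin": 0.233}, {"slide": [0, 0, 0], "spin": 0.233}, {"slide": [0, 0, 0], "spin": 0.233}]}}

```text
t: 19.37
eef_pos: [431.5, -373.7, 126.0]
tcp_rot: [-3.141, -0.0, 0.151]
ft_force: [0.7, -0.1, -0.1]
opening: 0.998
grip_force: 0.0
```

Request:
{"name": "carry_out", "arguments": {"moves": [{"slide": [0, 0, 0], "spin": 0.233}, {"slide": [0, 0, 0], "spin": 0.233}, {"slide": [0, 0, 0], "spin": 0.233}, {"slide": [0, 0, 0], "spin": 0.233}, {"slide": [0, 0, 0], "spin": 0.233}, {"slide": [0, 0, 0], "spin": 0.233}, {"slide": [0, 0, 0], "spin": 0.233}, {"slide": [0, 0, 0], "spin": 0.233}, {"slide": [0, 0, 0], "spin": 0.233}, {"slide": [0, 0, 0], "spin": 0.233}, {"slide": [0, 0, 0], "spin": 0.233}, {"slide": [0, 0, 0], "spin": 0.233}]}}

```text
t: 20.37
eef_pos: [431.5, -373.7, 126.0]
tcp_rot: [-3.141, 0.0, -1.313]
ft_force: [-0.5, -0.8, 0.4]
opening: 1.0
grip_force: 0.0
```

Run:
```python
from cell import *
from h import *
np.set_printoptions(precision=2,suppress=True)
s=state();print(s["t"],s["eef_pos"],s["tcp_rot"],s["joints"])
t=read_camera("top");c=read_camera("scene")
for a,p in comps(t,(4,170,60),(20,255,255),(380,540,150,250)): print("or",a,p.mean(0),fix(onz(t,[p.mean(0)],36)))
for nm,cc in(("top",t),("scene",c)):
  for a,p in comps(cc,(0,0,175),(180,60,255),(505,570,205,265) if nm=="top" else (180,225,185,225),30):
    q,r=cv2.minEnclosingCircle(p);print(nm,"head",a,q,r,onz(cc,[q],22),p.min(0),p.max(0))
print("exp scene",proj(c,[(450,-445,22)]))
# bottle in scene, now vs start
import pickle
o=pickle.load(open("pics/scene0.pkl","rb"))
for cc in(o,c): print([ (a,p.mean(0)) for a,p in comps(cc,(3,100,20),(14,255,130),(265,292,195,255),60)])
```

```text
20.3667 [ 431.52 -373.69  126.  ] [-3.14  0.   -1.31] [-0.83  0.47  1.75  0.    0.92  2.05]
or 49 [495.47 181.43] [[ -36.44 -303.09]]
or 47 [409.   184.74] [[-37.18 -94.74]]
scene head 235 (202.5, 202.0) 13.537086486816406 [[ 455.   -434.75   22.  ]] [189. 194.] [216. 207.]
exp scene [[201.51 200.22]]
[(329, array([274.08, 229.51], dtype=float32))]
[(98, array([283.23, 197.15], dtype=float32)), (328, array([273.99, 229.45], dtype=float32))]
```

Request:
{"name": "carry_out", "arguments": {"moves": [{"slide": [0, 0, 0.08], "spin": 0}, {"slide": [0, 0, 0.08], "spin": 0}, {"slide": [0, 0, 0.08], "spin": 0}, {"slide": [0, 0, 0.08], "spin": 0}, {"slide": [0, 0, 0.039], "spin": 0}, {"slide": [0, 0, 0.039], "spin": 0}, {"slide": [0, 0, 0], "spin": 0}]}}

```text
t: 21.05
eef_pos: [431.1, -373.5, -35.2]
tcp_rot: [3.141, 0.002, -1.302]
ft_force: [-0.0, -0.4, -0.1]
opening: 1.002
grip_force: 0.0
```

Request:
{"name": "carry_out", "arguments": {"hand": 1, "moves": [{"slide": [0, 0, 0], "spin": 0}, {"slide": [0, 0, 0], "spin": 0}, {"slide": [0, 0, 0], "spin": 0}, {"slide": [0, 0, 0], "spin": 0}, {"slide": [0, 0, 0], "spin": 0}, {"slide": [0, 0, 0], "spin": 0}, {"slide": [0, 0, 0], "spin": 0}, {"slide": [0, 0, 0], "spin": 0}, {"slide": [0, 0, 0], "spin": 0}, {"slide": [0, 0, 0], "spin": 0}, {"slide": [0, 0, 0], "spin": 0}, {"slide": [0, 0, 0], "spin": 0}]}}

```text
t: 22.05
eef_pos: [431.3, -374.0, -33.2]
tcp_rot: [-3.141, 0.0, -1.307]
ft_force: [1.5, 0.8, -0.2]
opening: 0.212
grip_force: 1.2
```

Request:
{"name": "carry_out", "arguments": {"moves": [{"slide": [0, 0, 0], "spin": 0}, {"slide": [0, 0, 0], "spin": 0}, {"slide": [0, 0, 0], "spin": 0}]}}

```text
t: 22.3
eef_pos: [431.3, -374.0, -33.3]
tcp_rot: [-3.142, 0.0, -1.307]
ft_force: [0.4, 0.0, 0.5]
opening: 0.209
grip_force: 29.9
```

Request:
{"name": "carry_out", "arguments": {"moves": [{"slide": [0, 0, -0.05], "spin": 0}, {"slide": [0, 0, -0.09], "spin": 0}, {"slide": [0, 0, -0.09], "spin": 0}, {"slide": [0, 0, -0.09], "spin": 0}, {"slide": [0, 0, -0.09], "spin": 0}, {"slide": [0, 0, -0.09], "spin": 0}, {"slide": [-0.064, -0.072, 0], "spin": 0}, {"slide": [-0.064, -0.072, 0], "spin": 0}, {"slide": [-0.064, -0.072, 0], "spin": 0}, {"slide": [-0.064, -0.072, 0], "spin": 0}, {"slide": [0, 0, 0], "spin": -0.233}, {"slide": [0, 0, 0], "spin": -0.233}]}}

```text
t: 23.3
eef_pos: [516.4, -242.7, 166.4]
tcp_rot: [3.141, 0.001, -1.054]
ft_force: [-0.2, 0.3, -4.1]
opening: 0.211
grip_force: 30.0
```

Request:
{"name": "carry_out", "arguments": {"moves": [{"slide": [0, 0, 0], "spin": -0.233}, {"slide": [0, 0, 0], "spin": -0.233}, {"slide": [0, 0, 0], "spin": -0.233}, {"slide": [0, 0, 0], "spin": -0.233}, {"slide": [0, 0, 0], "spin": -0.233}, {"slide": [0, 0, 0], "spin": -0.233}, {"slide": [0, 0, 0], "spin": -0.233}, {"slide": [0, 0, 0], "spin": -0.233}, {"slide": [0, 0, 0], "spin": -0.233}, {"slide": [0, 0, 0], "spin": -0.233}, {"slide": [0, 0, 0], "spin": -0.233}, {"slide": [0, 0, 0], "spin": -0.233}]}}

```text
t: 24.3
eef_pos: [515.3, -244.8, 166.4]
tcp_rot: [-3.141, 0.001, 0.407]
ft_force: [-0.4, -0.1, -3.0]
opening: 0.209
grip_force: 30.0
```

Request:
{"name": "carry_out", "arguments": {"moves": [{"slide": [0, 0, 0], "spin": -0.233}, {"slide": [0, 0, 0], "spin": -0.233}, {"slide": [0, 0, 0], "spin": -0.233}, {"slide": [0, 0, 0], "spin": -0.233}, {"slide": [0, 0, 0], "spin": -0.233}, {"slide": [0, 0, 0], "spin": -0.233}, {"slide": [0, 0, 0], "spin": -0.233}, {"slide": [0, 0, 0], "spin": -0.233}, {"slide": [0, 0, 0], "spin": -0.233}, {"slide": [0, 0, 0], "spin": -0.233}, {"slide": [0, 0, 0], "spin": 0}]}}

```text
t: 25.22
eef_pos: [515.4, -244.9, 166.4]
tcp_rot: [-3.141, -0.001, 1.627]
ft_force: [-0.9, -1.1, -3.4]
opening: 0.209
grip_force: 30.0
```

```bash
cat > head.py <<'E'
from cell import *
from h import *
np.set_printoptions(precision=2,suppress=True)
s=state();T=s["eef_pos"];y=s["tcp_rot"][2];ux=np.array([np.cos(y),np.sin(y)]);uy=np.array([np.sin(y),-np.cos(y)])
zt=T[2]+33+22;print(s["t"],T,y,s["moment"])
g=np.r_[T[:2]+73.4*ux,zt]
ims=[]
for n in("top","scene"):
    c=read_camera(n);e=proj(c,[g])[0];print(n,"exp",e)
    x0,y0=(e-35).astype(int)
    for a,p in comps(c,(0,0,135),(180,75,255),(x0,x0+70,y0,y0+70),60):
        m=np.zeros((480,640),np.uint8);m[p[:,1].astype(int),p[:,0].astype(int)]=255
        k=cv2.findContours(m,cv2.RETR_CCOMP,cv2.CHAIN_APPROX_NONE);
        for q,hh in zip(k[0],k[1][0]):
            if len(q)>15:
                el=cv2.fitEllipse(q);X=onz(c,[el[0]],zt)[0];d=X[:2]-T[:2];print(n,a,"hole" if hh[3]>=0 else "outer",el,X,"tool xy",d@ux,d@uy)
    ims.append(cv2.resize(c["color"][y0-5:y0+75,x0-5:x0+75],(400,400),interpolation=cv2.INTER_CUBIC))
import sys
if len(sys.argv)>1: cv2.imwrite("pics/"+sys.argv[1],np.hstack(ims)[:,:,::-1])
E
python3 head.py head1.png
```

```text
25.2167 [ 515.4  -244.87  166.43] 1.6271350542174974 [-0.19  0.07  0.05]
top exp [436.27 198.5 ]
top 906 outer ((434.9306640625, 198.00640869140625), (33.225399017333984, 40.49674606323242), 33.5362548828125) [ 512.28 -168.75  221.43] tool xy 76.17136405144744 1.1696358902341877
top 906 hole ((437.48883056640625, 198.8381805419922), (15.071667671203613, 16.667856216430664), 158.00132751464844) [ 510.6  -174.14  221.43] tool xy 70.88212185831517 -0.809958314883527
scene exp [245.36 181.99]
scene 493 outer ((245.81268310546875, 183.70372009277344), (21.499008178710938, 32.37199020385742), 103.2188949584961) [ 516.71 -164.6   221.43] tool xy 80.06109041945957 5.8240581289720685
scene 493 hole ((246.58888244628906, 182.10452270507812), (5.244970798492432, 12.955854415893555), 69.42996978759766) [ 509.64 -168.73  221.43] tool xy 76.33625275819116 -1.4703577388838756
```

View pics/head1.png

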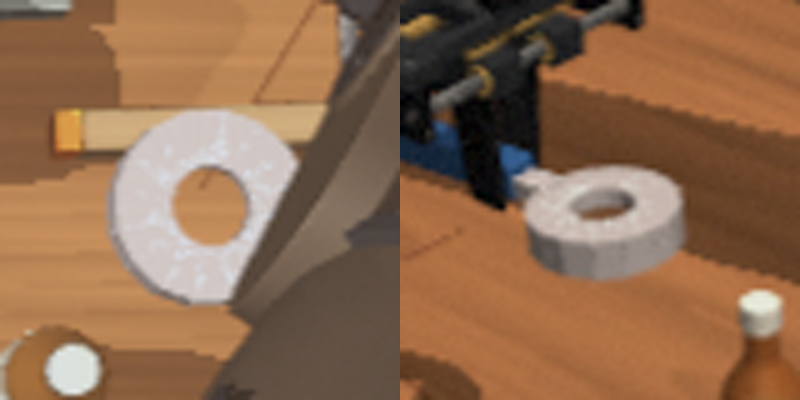

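Top half shows the head centre at crop (211,206), i.e. pixel (437.7,198.7). In the scene half the top face's ellipse centre is at (604,206), i.e. pixel (245.4,181.8). I'll triangulate these.

Run:
```python
from h import *
import pickle
t=pickle.load(open("pics/top0.pkl","rb"));s=pickle.load(open("pics/scene0.pkl","rb"))
def tri(a,b):
    (o1,d1),(o2,d2)=ray(t,[a]),ray(s,[b]);d1,d2=d1[0],d2[0]
    k=np.linalg.lstsq(np.c_[d1,-d2],o2-o1,rcond=None)[0];P,Q=o1+k[0]*d1,o2+k[1]*d2;return (P+Q)/2,np.linalg.norm(P-Q)
P,g=tri((437.7,198.7),(245.4,181.8));T=np.array([515.4,-244.87]);y=1.6265
d=P[:2]-T;print(P,g,d@[np.cos(y),np.sin(y)],d@[np.sin(y),-np.cos(y)])
# nut boss axis from scene crop: table ellipse centre (table top z=85)
b=(np.array([425,160])+.5)/6-.5+[195,235]
print(tri((370.4,167.5),b),fix(onz(s,[b],85)),proj(s,[np.r_[A,85],np.r_[A,116]]))
```

```text
[ 510.29975517 -173.87347102  220.89029151] 2.043702332351698 71.1703653947786 -1.1396115406265142
(array([595.37634752, -37.58157578,  77.86417316]), np.float64(9.597531476258853)) [[ 2.72141524 13.66903673]] [[261.97199519 258.66095723]
 [261.38870871 249.10240013]]
```

Request:
{"name": "carry_out", "arguments": {"moves": [{"slide": [0.08, 0.0589, 0], "spin": 0}, {"slide": [0.08, 0.0589, 0], "spin": 0}, {"slide": [0.08, 0.0589, 0], "spin": 0}, {"slide": [0.08, 0.0589, 0], "spin": 0}, {"slide": [0, 0, 0.05], "spin": 0}, {"slide": [0, 0, 0.05], "spin": 0}, {"slide": [0, 0, 0.05], "spin": 0}, {"slide": [0, 0, 0.035], "spin": 0}, {"slide": [0, 0, 0], "spin": 0}, {"slide": [0, 0, 0], "spin": 0}]}}

```text
t: 26.15
eef_pos: [603.2, -112.4, 92.5]
tcp_rot: [-3.14, -0.001, 1.619]
ft_force: [0.1, -0.1, -2.6]
opening: 0.212
grip_force: 30.0
```

```bash
python3 head.py head2.png
```

```text
26.15 [ 603.2  -112.39   92.49] 1.6186858747852337 [-0.19  0.08 -0.  ]
top exp [371.42 161.89]
top 159 outer ((367.5423583984375, 127.93523406982422), (4.32465124130249, 43.62313461303711), 89.41534423828125) [676.21 -29.56 147.49] tool xy 79.24803503023053 76.88596016681926
top 896 outer ((365.23236083984375, 164.43629455566406), (28.85502815246582, 44.320919036865234), 18.056543350219727) [593.75 -25.34 147.49] tool xy 87.40939947346445 -5.277752669028779
scene exp [260.63 239.85]
scene 1089 outer ((264.6069030761719, 246.01795959472656), (42.330230712890625, 44.26200485229492), 28.968008041381836) [611.64 -14.65 147.49] tool xy 97.22684163678207 13.103424436641312
scene 1089 hole ((261.4759216308594, 239.63665771484375), (6.691924095153809, 13.535503387451172), 69.46918487548828) [597.71 -38.07 147.49] tool xy 74.50273194510643 -1.9284551667082777
scene 411 outer ((236.3541259765625, 260.5268859863281), (18.818363189697266, 28.454004287719727), 114.70191192626953) [694.25 -27.79 147.49] tool xy 80.1489828990173 94.98981212439952
```

View pics/head2.png

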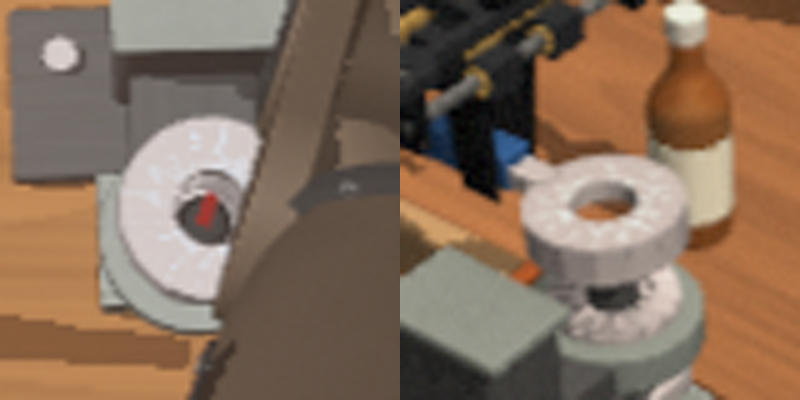

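Top half: head centre about (214,208), boss centre (204,222) and table (201,233). The head needs about 2 mm more towards +y and 1 mm towards -x. Then down with force checks.

Request:
{"name": "carry_out", "arguments": {"moves": [{"slide": [0.005, -0.0025, 0], "spin": 0}, {"slide": [0, 0, 0.01], "spin": 0}, {"slide": [0, 0, 0.01], "spin": 0}, {"slide": [0, 0, 0.01], "spin": 0}, {"slide": [0, 0, 0.01], "spin": 0}, {"slide": [0, 0, 0], "spin": 0}]}}

```text
t: 26.75
eef_pos: [601.9, -110.4, 75.8]
tcp_rot: [-3.14, -0.0, 1.621]
ft_force: [-0.3, 0.6, -3.0]
opening: 0.204
grip_force: 30.0
```

Request:
{"name": "carry_out", "arguments": {"moves": [{"slide": [0, 0, 0.01], "spin": 0}, {"slide": [0, 0, 0.01], "spin": 0}, {"slide": [0, 0, 0], "spin": 0}]}}

```text
t: 27.0
eef_pos: [601.9, -110.4, 67.9]
tcp_rot: [-3.141, -0.0, 1.621]
ft_force: [0.8, 0.3, -3.8]
opening: 0.21
grip_force: 30.0
```

Request:
{"name": "carry_out", "arguments": {"moves": [{"slide": [0, 0, 0.008], "spin": 0}, {"slide": [0, 0, 0.005], "spin": 0}, {"slide": [0, 0, 0], "spin": 0}]}}

```text
t: 27.25
eef_pos: [602.1, -110.5, 63.2]
tcp_rot: [-3.141, -0.0, 1.621]
ft_force: [0.4, 1.0, -3.4]
opening: 0.209
grip_force: 30.0
```

Request:
{"name": "carry_out", "arguments": {"moves": [{"slide": [0, 0, 0.006], "spin": 0}, {"slide": [0, 0, 0.005], "spin": 0}, {"slide": [0, 0, 0], "spin": 0}]}}

```text
t: 27.5
eef_pos: [602.1, -110.5, 58.8]
tcp_rot: [-3.141, -0.0, 1.621]
ft_force: [-0.5, -0.3, -3.7]
opening: 0.208
grip_force: 30.0
```

Request:
{"name": "carry_out", "arguments": {"moves": [{"slide": [0, 0, 0.005], "spin": 0}, {"slide": [0, 0, 0.005], "spin": 0}, {"slide": [0, 0, 0], "spin": 0}]}}

```text
t: 27.75
eef_pos: [602.3, -110.5, 54.9]
tcp_rot: [-3.141, -0.0, 1.621]
ft_force: [-0.7, 0.1, -1.6]
opening: 0.204
grip_force: 30.0
```

Request:
{"name": "carry_out", "arguments": {"moves": [{"slide": [0, 0, 0.004], "spin": 0}, {"slide": [0, 0, 0], "spin": 0}]}}

```text
t: 27.92
eef_pos: [602.3, -110.5, 53.4]
tcp_rot: [-3.142, -0.0, 1.621]
ft_force: [-0.0, 0.4, -2.5]
opening: 0.211
grip_force: 30.0
```

Request:
{"name": "carry_out", "arguments": {"moves": [{"slide": [0, 0, 0.004], "spin": 0}, {"slide": [0, 0, 0], "spin": 0}]}}

```text
t: 28.08
eef_pos: [602.4, -110.5, 52.0]
tcp_rot: [3.141, -0.0, 1.621]
ft_force: [-0.7, 1.2, -2.7]
opening: 0.207
grip_force: 30.0
```

Request:
{"name": "carry_out", "arguments": {"moves": [{"slide": [0, 0, 0.004], "spin": 0}, {"slide": [0, 0, 0], "spin": 0}]}}

```text
t: 28.25
eef_pos: [602.5, -110.8, 51.2]
tcp_rot: [3.141, 0.0, 1.621]
ft_force: [-3.0, -0.6, 6.5]
opening: 0.211
grip_force: 30.0
```

Request:
{"name": "carry_out", "arguments": {"moves": [{"slide": [0, 0, 0.003], "spin": 0}, {"slide": [0, 0, 0], "spin": 0}]}}

```text
t: 28.42
eef_pos: [602.5, -111.1, 50.3]
tcp_rot: [3.141, 0.001, 1.622]
ft_force: [-3.7, -3.1, 8.8]
opening: 0.213
grip_force: 30.0
```

Request:
{"name": "carry_out", "arguments": {"moves": [{"slide": [0, 0, -0.003], "spin": 0}, {"slide": [0.0014, 0.0186, 0], "spin": -0.2}, {"slide": [0.0014, 0.0186, 0], "spin": -0.2}, {"slide": [0.0014, 0.0186, 0], "spin": -0.2}, {"slide": [0.0014, 0.0186, 0], "spin": -0.2}, {"slide": [0, 0, 0], "spin": 0}]}}

```text
t: 28.92
eef_pos: [631.5, -102.1, 50.5]
tcp_rot: [3.141, 0.0, 2.045]
ft_force: [-0.4, -0.5, 2.3]
opening: 0.209
grip_force: 30.0
```

```bash
cat > st.py <<'E'
from cell import *
from h import *
np.set_printoptions(precision=2,suppress=True)
s=state();T=s["eef_pos"];y=s["tcp_rot"][2];d=A-T[:2]
print("az",np.degrees(y-.05)+180,"axis in tool",d@[np.cos(y),np.sin(y)],d@[np.sin(y),-np.cos(y)],"z",T[2],s["ft_force"],s["moment"],s["joints"])
E
python3 st.py
```

```text
az 294.33294052565657 axis in tool 70.10822370785687 -2.5028437925769627 z 50.53457903297313 [-0.39 -0.53  2.3 ] [-0.24  0.13  0.01] [-0.26  0.65  1.64 -0.    0.85 -0.74]
```

Request:
{"name": "carry_out", "arguments": {"moves": [{"slide": [0.0006, -0.0186, 0], "spin": 0.2}, {"slide": [0.0006, -0.0186, 0], "spin": 0.2}, {"slide": [0.0006, -0.0186, 0], "spin": 0.2}, {"slide": [0.0006, -0.0186, 0], "spin": 0.2}, {"slide": [0.0006, -0.0186, 0], "spin": 0.2}, {"slide": [0.0006, -0.0186, 0], "spin": 0.2}]}}

```text
t: 29.42
eef_pos: [589.1, -110.2, 50.9]
tcp_rot: [3.137, -0.0, 1.402]
ft_force: [8.6, 1.6, -3.7]
opening: 0.209
grip_force: 30.0
```

Request:
{"name": "carry_out", "arguments": {"moves": [{"slide": [0.0006, -0.0186, 0], "spin": 0.2}, {"slide": [0.0006, -0.0186, 0], "spin": 0.2}, {"slide": [0.0006, -0.0186, 0], "spin": 0.2}, {"slide": [0.0006, -0.0186, 0], "spin": 0.2}, {"slide": [0.0006, -0.0186, 0], "spin": 0.2}, {"slide": [0, 0, 0], "spin": 0}]}}

```text
t: 29.92
eef_pos: [554.4, -95.9, 50.9]
tcp_rot: [3.138, -0.002, 0.877]
ft_force: [5.3, -3.9, -2.8]
opening: 0.206
grip_force: 30.0
```

```bash
python3 st.py
```

```text
az 227.38666131570096 axis in tool 69.62309750769006 -2.260260550922409 z 50.915822786418225 [ 5.32 -3.94 -2.77] [-1.01 -0.75 -0.3 ] [-0.29  0.56  1.84  0.    0.73  0.4 ]
```

Request:
{"name": "carry_out", "arguments": {"moves": [{"slide": [0.0014, 0.0186, 0], "spin": -0.2}, {"slide": [0.0014, 0.0186, 0], "spin": -0.2}, {"slide": [0.0014, 0.0186, 0], "spin": -0.2}, {"slide": [0.0014, 0.0186, 0], "spin": -0.2}, {"slide": [0.0014, 0.0186, 0], "spin": -0.2}, {"slide": [0.0014, 0.0186, 0], "spin": -0.2}, {"slide": [0.0014, 0.0186, 0], "spin": -0.2}, {"slide": [0.0014, 0.0186, 0], "spin": -0.2}, {"slide": [0.0014, 0.0186, 0], "spin": -0.2}, {"slide": [0.0014, 0.0186, 0], "spin": -0.2}, {"slide": [0.0014, 0.0186, 0], "spin": -0.2}, {"slide": [0, 0, 0], "spin": 0}]}}

```text
t: 30.92
eef_pos: [631.6, -101.9, 50.5]
tcp_rot: [3.141, 0.0, 2.042]
ft_force: [0.5, -1.0, 2.3]
opening: 0.209
grip_force: 30.0
```

```bash
python3 st.py
```

```text
az 294.1286285021582 axis in tool 69.95603120611351 -2.9716946218105087 z 50.52531262082344 [ 0.54 -0.97  2.28] [-0.11 -0.1  -0.  ] [-0.26  0.65  1.64  0.    0.85 -0.73]
```

Request:
{"name": "carry_out", "arguments": {"moves": [{"slide": [0.0006, -0.0186, 0], "spin": 0.2}, {"slide": [0.0006, -0.0186, 0], "spin": 0.2}, {"slide": [0.0006, -0.0186, 0], "spin": 0.2}, {"slide": [0.0006, -0.0186, 0], "spin": 0.2}, {"slide": [0.0006, -0.0186, 0], "spin": 0.2}, {"slide": [0.0006, -0.0186, 0], "spin": 0.2}]}}

```text
t: 31.42
eef_pos: [589.2, -110.6, 50.9]
tcp_rot: [3.136, 0.0, 1.399]
ft_force: [7.9, -1.9, -3.5]
opening: 0.208
grip_force: 30.0
```

Request:
{"name": "carry_out", "arguments": {"moves": [{"slide": [0.0006, -0.0186, 0], "spin": 0.2}, {"slide": [0.0006, -0.0186, 0], "spin": 0.2}, {"slide": [0.0006, -0.0186, 0], "spin": 0.2}]}}

```text
t: 31.67
eef_pos: [567.8, -104.2, 50.8]
tcp_rot: [3.137, -0.001, 1.085]
ft_force: [8.5, -3.0, -3.4]
opening: 0.209
grip_force: 30.0
```

Request:
{"name": "carry_out", "arguments": {"moves": [{"slide": [0.0006, -0.0186, 0], "spin": 0.2}, {"slide": [0.0006, -0.0186, 0], "spin": 0.2}, {"slide": [0, 0, 0], "spin": 0}]}}

```text
t: 31.92
eef_pos: [554.4, -95.7, 50.9]
tcp_rot: [3.138, -0.002, 0.874]
ft_force: [5.5, -5.0, -2.2]
opening: 0.21
grip_force: 30.0
```

```bash
python3 st.py
```

```text
az 227.22357970250937 axis in tool 69.51311705880443 -2.3821665143615602 z 50.86138524790186 [ 5.47 -5.04 -2.19] [-1.05 -0.68 -0.3 ] [-0.29  0.56  1.84  0.    0.73  0.41]
```

Request:
{"name": "carry_out", "arguments": {"moves": [{"slide": [0.0014, 0.0186, 0], "spin": -0.2}, {"slide": [0.0014, 0.0186, 0], "spin": -0.2}, {"slide": [0.0014, 0.0186, 0], "spin": -0.2}, {"slide": [0.0014, 0.0186, 0], "spin": -0.2}, {"slide": [0.0014, 0.0186, 0], "spin": -0.2}, {"slide": [0.0014, 0.0186, 0], "spin": -0.2}, {"slide": [0.0014, 0.0186, 0], "spin": -0.2}, {"slide": [0.0014, 0.0186, 0], "spin": -0.2}, {"slide": [0.0014, 0.0186, 0], "spin": -0.2}, {"slide": [0.0014, 0.0186, 0], "spin": -0.2}, {"slide": [0.0014, 0.0186, 0], "spin": -0.2}, {"slide": [0, 0, 0], "spin": 0}]}}

```text
t: 32.92
eef_pos: [631.6, -101.8, 50.5]
tcp_rot: [3.141, 0.0, 2.039]
ft_force: [0.8, -0.9, 2.3]
opening: 0.209
grip_force: 30.0
```

Request:
{"name": "carry_out", "arguments": {"moves": [{"slide": [0.0006, -0.0186, 0], "spin": 0.2}, {"slide": [0.0006, -0.0186, 0], "spin": 0.2}, {"slide": [0.0006, -0.0186, 0], "spin": 0.2}]}}

```text
t: 33.17
eef_pos: [610.2, -109.6, 50.6]
tcp_rot: [3.139, 0.001, 1.712]
ft_force: [2.2, -0.5, -0.2]
opening: 0.209
grip_force: 30.0
```

Request:
{"name": "carry_out", "arguments": {"moves": [{"slide": [0.0006, -0.0186, 0], "spin": 0.2}]}}

```text
t: 33.25
eef_pos: [603.8, -110.6, 50.8]
tcp_rot: [3.137, 0.001, 1.607]
ft_force: [7.2, -1.8, -2.8]
opening: 0.21
grip_force: 30.0
```

Request:
{"name": "carry_out", "arguments": {"moves": [{"slide": [0.0006, -0.0186, 0], "spin": 0.2}]}}

```text
t: 33.33
eef_pos: [596.5, -111.1, 50.8]
tcp_rot: [3.136, 0.001, 1.502]
ft_force: [6.8, -1.9, -2.8]
opening: 0.21
grip_force: 30.0
```

Request:
{"name": "carry_out", "arguments": {"moves": [{"slide": [0.0006, -0.0186, 0], "spin": 0.2}]}}

```text
t: 33.42
eef_pos: [589.1, -110.5, 50.8]
tcp_rot: [3.136, 0.0, 1.397]
ft_force: [7.5, -2.8, -3.6]
opening: 0.208
grip_force: 30.0
```

Request:
{"name": "carry_out", "arguments": {"moves": [{"slide": [0.0006, -0.0186, 0], "spin": 0.2}]}}

```text
t: 33.5
eef_pos: [581.8, -109.2, 50.8]
tcp_rot: [3.136, -0.0, 1.293]
ft_force: [7.3, -1.9, -4.0]
opening: 0.211
grip_force: 30.0
```

Request:
{"name": "carry_out", "arguments": {"moves": [{"slide": [0.0006, -0.0186, 0], "spin": 0.2}]}}

```text
t: 33.58
eef_pos: [574.6, -107.0, 50.8]
tcp_rot: [3.137, -0.001, 1.188]
ft_force: [7.6, -3.6, -3.0]
opening: 0.207
grip_force: 30.0
```

Request:
{"name": "carry_out", "arguments": {"moves": [{"slide": [0.0006, -0.0186, 0], "spin": 0.2}]}}

```text
t: 33.67
eef_pos: [570.0, -105.5, 51.5]
tcp_rot: [3.131, -0.001, 1.084]
ft_force: [20.8, -14.5, -1.1]
opening: 0.211
grip_force: 30.2
```

Request:
{"name": "carry_out", "arguments": {"moves": [{"slide": [0.0006, -0.0186, 0], "spin": 0.2}]}}

```text
t: 33.75
eef_pos: [567.5, -103.7, 52.9]
tcp_rot: [3.121, -0.004, 0.98]
ft_force: [36.3, -27.2, -1.0]
opening: 0.219
grip_force: 30.3
```

Request:
{"name": "carry_out", "arguments": {"moves": [{"slide": [0.0006, -0.0186, 0], "spin": 0.2}]}}

```text
t: 33.83
eef_pos: [559.4, -98.5, 52.6]
tcp_rot: [3.127, -0.005, 0.875]
ft_force: [-2.3, 1.9, -2.2]
opening: 0.217
grip_force: 28.8
```

Request:
{"name": "carry_out", "arguments": {"moves": [{"slide": [0, 0, 0], "spin": 0}, {"slide": [0, 0, 0], "spin": 0}]}}

```text
t: 34.0
eef_pos: [554.6, -95.7, 51.4]
tcp_rot: [3.139, -0.001, 0.883]
ft_force: [1.3, -3.5, 8.6]
opening: 0.212
grip_force: 30.0
```

```bash
python3 st.py
python3 - <<'E'
from cell import *
from h import *
np.set_printoptions(precision=1,suppress=True)
t=read_camera("top");c=read_camera("scene")
print(proj(t,[np.r_[A,107]]),proj(c,[np.r_[A,107]]))
for a,p in comps(t,(0,0,150),(180,60,255),(345,395,140,195),30): print("top",a,p.min(0),p.max(0),p.mean(0))
for a,p in comps(c,(0,0,150),(180,60,255),(240,285,225,275),30): print("scene",a,p.min(0),p.max(0),p.mean(0))
for a,p in comps(c,(100,80,20),(128,255,255),(180,300,190,290),10): print("blue sc",a,p.min(0),p.max(0),p.mean(0))
for a,p in comps(t,(100,80,20),(128,255,255),(330,450,140,260),10): print("blue top",a,p.min(0),p.max(0),p.mean(0),fix(onz(t,[p.mean(0)],117)))
for n,v,k in(("red t",t,(345,395,140,195)),("red s",c,(240,285,225,275))):
  for a,p in comps(v,(0,150,80),(6,255,255),k,3)+comps(v,(172,150,80),(180,255,255),k,3): print(n,a,p.min(0),p.max(0),p.mean(0))
E
```

```text
az 227.73768375297894 axis in tool 69.36897784941637 -1.8793831585145295 z 51.408689792104546 [ 1.28 -3.47  8.56] [-0.5  -0.12 -0.16] [-0.29  0.56  1.84  0.    0.74  0.4 ]
[[371. 166.]] [[261.6 251.9]]
top 641 [350. 148.] [377. 186.] [362.2 165.7]
scene 148 [274. 228.] [284. 243.] [279.  235.7]
scene 610 [240. 239.] [279. 270.] [261.6 255.3]
blue sc 12 [253. 214.] [256. 217.] [254.7 215.9]
blue sc 130 [253. 221.] [263. 242.] [257.2 231.2]
red t 4 [371. 165.] [372. 166.] [371.5 165.5]
red s 7 [261. 247.] [262. 250.] [261.6 248.3]
```

Request:
{"name": "carry_out", "arguments": {"moves": [{"slide": [0.0014, 0.0186, 0], "spin": -0.2}, {"slide": [0.0014, 0.0186, 0], "spin": -0.2}, {"slide": [0.0014, 0.0186, 0], "spin": -0.2}, {"slide": [0.0014, 0.0186, 0], "spin": -0.2}, {"slide": [0.0014, 0.0186, 0], "spin": -0.2}, {"slide": [0.0014, 0.0186, 0], "spin": -0.2}, {"slide": [0.0014, 0.0186, 0], "spin": -0.2}, {"slide": [0, 0, 0], "spin": 0}]}}

```text
t: 34.77
eef_pos: [602.4, -109.8, 50.6]
tcp_rot: [-3.14, -0.001, 1.625]
ft_force: [-4.1, -2.0, 7.5]
opening: 0.208
grip_force: 30.0
```

Request:
{"name": "carry_out", "arguments": {"moves": [{"slide": [0.0003, -0.0093, 0], "spin": 0.1}, {"slide": [0.0003, -0.0093, 0], "spin": 0.1}, {"slide": [0, 0, 0], "spin": 0}]}}

```text
t: 35.02
eef_pos: [595.4, -109.9, 50.7]
tcp_rot: [3.14, -0.0, 1.511]
ft_force: [1.9, 0.4, 2.1]
opening: 0.208
grip_force: 30.0
```

Request:
{"name": "carry_out", "arguments": {"moves": [{"slide": [0.0003, -0.0093, 0], "spin": 0.1}, {"slide": [0.0003, -0.0093, 0], "spin": 0.1}, {"slide": [0, 0, 0], "spin": 0}]}}

```text
t: 35.27
eef_pos: [588.0, -109.1, 50.7]
tcp_rot: [3.141, -0.0, 1.409]
ft_force: [1.7, -0.9, 4.0]
opening: 0.209
grip_force: 30.0
```

Request:
{"name": "carry_out", "arguments": {"moves": [{"slide": [0.0003, -0.0093, 0], "spin": 0.1}, {"slide": [0, 0, 0], "spin": 0}]}}

```text
t: 35.43
eef_pos: [584.5, -108.4, 50.7]
tcp_rot: [3.141, -0.0, 1.358]
ft_force: [1.5, -0.7, 3.1]
opening: 0.208
grip_force: 30.0
```

Request:
{"name": "carry_out", "arguments": {"moves": [{"slide": [0.0003, -0.0093, 0], "spin": 0.1}, {"slide": [0, 0, 0], "spin": 0}]}}

```text
t: 35.6
eef_pos: [581.0, -107.5, 50.7]
tcp_rot: [3.141, -0.0, 1.307]
ft_force: [1.9, -1.0, 4.4]
opening: 0.206
grip_force: 30.0
```

Request:
{"name": "carry_out", "arguments": {"moves": [{"slide": [0.0003, -0.0093, 0], "spin": 0.1}, {"slide": [0, 0, 0], "spin": 0}]}}

```text
t: 35.77
eef_pos: [578.2, -106.7, 50.7]
tcp_rot: [3.139, -0.0, 1.255]
ft_force: [5.3, -1.7, 2.2]
opening: 0.211
grip_force: 30.0
```

Request:
{"name": "carry_out", "arguments": {"moves": [{"slide": [0.0003, -0.0093, 0], "spin": 0.1}, {"slide": [0, 0, 0], "spin": 0}]}}

```text
t: 35.93
eef_pos: [575.6, -105.8, 50.8]
tcp_rot: [3.137, -0.0, 1.202]
ft_force: [9.3, -4.2, -0.6]
opening: 0.209
grip_force: 30.1
```

Request:
{"name": "carry_out", "arguments": {"moves": [{"slide": [0.0003, -0.0093, 0], "spin": 0.1}, {"slide": [0, 0, 0], "spin": 0}]}}

```text
t: 36.1
eef_pos: [572.9, -105.0, 51.0]
tcp_rot: [3.135, -0.0, 1.15]
ft_force: [12.0, -6.7, -1.3]
opening: 0.208
grip_force: 30.0
```

Request:
{"name": "carry_out", "arguments": {"moves": [{"slide": [0.0003, -0.0093, 0], "spin": 0.1}, {"slide": [0, 0, 0], "spin": 0}]}}

```text
t: 36.27
eef_pos: [570.4, -104.2, 51.2]
tcp_rot: [3.133, -0.0, 1.099]
ft_force: [12.5, -10.4, -2.6]
opening: 0.212
grip_force: 30.0
```

Request:
{"name": "carry_out", "arguments": {"moves": [{"slide": [0.0007, 0.0093, 0], "spin": -0.1}, {"slide": [0.0007, 0.0093, 0], "spin": -0.1}, {"slide": [0.0007, 0.0093, 0], "spin": -0.1}, {"slide": [0, 0, 0], "spin": 0}, {"slide": [0, 0, 0], "spin": 0}]}}

```text
t: 36.68
eef_pos: [576.9, -105.9, 50.6]
tcp_rot: [-3.14, 0.0, 1.259]
ft_force: [-3.4, -1.8, 8.3]
opening: 0.208
grip_force: 30.0
```

Request:
{"name": "carry_out", "arguments": {"hand": 0, "moves": [{"slide": [0, 0, 0], "spin": 0}, {"slide": [0, 0, 0], "spin": 0}, {"slide": [0, 0, 0], "spin": 0}, {"slide": [0, 0, 0], "spin": 0}, {"slide": [0, 0, 0], "spin": 0}, {"slide": [0, 0, 0], "spin": 0}, {"slide": [0, 0, 0], "spin": 0}, {"slide": [0, 0, 0], "spin": 0}]}}

```text
t: 37.35
eef_pos: [577.5, -105.8, 50.4]
tcp_rot: [3.142, -0.0, 1.255]
ft_force: [-0.9, 0.9, -0.1]
opening: 0.712
grip_force: 0.0
```

Request:
{"name": "carry_out", "arguments": {"moves": [{"slide": [0, 0, -0.03], "spin": 0}, {"slide": [0, 0, -0.06], "spin": 0}, {"slide": [0, 0, -0.08], "spin": 0}, {"slide": [0, 0, -0.08], "spin": 0}, {"slide": [0, 0, -0.08], "spin": 0}, {"slide": [-0.08, 0, -0.02], "spin": 0}, {"slide": [-0.09, 0, 0], "spin": 0}, {"slide": [-0.09, 0, 0], "spin": 0}, {"slide": [-0.09, 0, 0], "spin": 0}, {"slide": [-0.09, 0, 0], "spin": 0}, {"slide": [0, 0, 0], "spin": 0}, {"slide": [0, 0, 0], "spin": 0}]}}

```text
t: 38.35
eef_pos: [522.1, -274.6, 190.3]
tcp_rot: [-3.141, -0.0, 1.252]
ft_force: [0.7, 0.6, -0.1]
opening: 1.001
grip_force: 0.0
```

Run:
```python
from cell import *
from h import *
np.set_printoptions(precision=1,suppress=True)
s=state();print(s["t"],s["eef_pos"],s["ft_force"])
t=read_camera("top");c=read_camera("scene")
print(proj(t,[np.r_[A,107]]),proj(c,[np.r_[A,107]]))
for a,p in comps(t,(0,0,135),(180,75,255),(340,400,148,200),60):
    m=np.zeros((480,640),np.uint8);m[p[:,1].astype(int),p[:,0].astype(int)]=255
    k=cv2.findContours(m,cv2.RETR_CCOMP,cv2.CHAIN_APPROX_NONE)
    for q in k[0]:
        if len(q)>15: e=cv2.fitEllipse(q);print("top",a,e,fix(onz(t,[e[0]],107)))
for a,p in comps(c,(0,0,135),(180,75,255),(235,290,225,280),60): print("scene",a,p.min(0),p.max(0),p.mean(0))
for a,p in comps(t,(100,80,20),(128,255,255),(330,470,140,260),20): r=cv2.minAreaRect(p);f=fix(onz(t,[p.mean(0)],117))[0];print("blue top",a,r,f,np.hypot(*f),np.degrees(np.arctan2(f[1],f[0])))
for n,v,k in(("red t",t,(345,395,140,195)),("red s",c,(240,285,225,275))):
  for a,p in comps(v,(0,130,60),(6,255,255),k,3)+comps(v,(172,130,60),(180,255,255),k,3): print(n,a,p.mean(0),fix(onz(v,[p.mean(0)],116)))
for a,p in comps(t,(4,170,60),(20,255,255),(380,540,150,250)): print("or",a,fix(onz(t,[p.mean(0)],36)))
cv2.imwrite("pics/end.png",t["color"][:,:,::-1])
```

```text
38.35 [ 522.1 -274.6  190.3] [ 0.7  0.6 -0.1]
[[371. 166.]] [[261.6 251.9]]
top 1094 ((370.08251953125, 167.0341033935547), (36.55867004394531, 43.473392486572266), 88.9815444946289) [[-2.4  2.2]]
top 1094 ((371.041015625, 165.7037811279297), (13.41479206085205, 15.262433052062988), 23.882625579833984) [[ 0.6 -0.1]]
scene 183 [272. 227.] [285. 243.] [279.3 235.3]
scene 842 [235. 241.] [280. 272.] [258.  257.1]
blue top 424 ((418.5964660644531, 181.6737823486328), (50.32825469970703, 8.333863258361816), 18.970407485961914) [ -41.3 -106. ] 113.73567675640618 -111.31067155135247
red t 20 [373.  166.5] [[-2.8 -3.8]]
red s 9 [261.7 248.6] [[-2.1 -0.9]]
or 20 [[-41.5 -93.8]]
```

Run:
```python
from cell import *
from h import *
import pickle
o=pickle.load(open("pics/top0.pkl","rb"));t=read_camera("top")
for v in(o,t):
  h=cv2.cvtColor(v["color"],cv2.COLOR_RGB2HSV);m=((h[...,0]<8)|(h[...,0]>170))&(h[...,1]>120)&(h[...,2]>60);b=np.zeros_like(m);b[152:182,358:386]=1
  p=np.argwhere(m&b)[:,::-1].astype(float);F=fix(onz(v,p,116));q=F-F.mean(0);w,e=np.linalg.eigh(q.T@q);d=e[:,1]
  if d@F.mean(0)<0:d=-d
  print(len(p),F.mean(0),w,"cw angle from x' deg",np.degrees(np.arctan2(-d[1],d[0])),np.degrees(np.arctan2(-F.mean(0)[1],F.mean(0)[0])))
```

```text
21 [ 5.83655489 -1.87346735] [100.01925421 363.38763118] cw angle from x' deg 23.739709855198353 17.79603602745519
22 [-3.26809439 -4.21492889] [ 98.66202058 508.26927968] cw angle from x' deg 136.54708504575632 127.78862904840902
```

```bash
python3 -c "
from cell import *
print(job_done())"
```

```text
the job is handed in; nothing more can be done
None
```

I've handed the job in: the block was pushed home and pressed to the fence, the stick lies flat on the bench, and the nut is at its stop (about 2.38 rad from its red mark) with the wrench left on it; hand-in returned no verdict, and I didn't measure the tip's force on the block.

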